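Take an air sample and put the sampling mast on charge

TASK

Pick the air sampler up by the black grip on its foot and draw its mast out of the open end of the plain stand's fork. Hold the sampler clear of the bench with its mast centred over the round settle plate, upright and steady, for at least 6 seconds, then stand it on the bench at the charger with the mast in the charger's fork and let go. The mast is top-heavy and falls over by itself, so keep it balanced all the way by moving or tilting the foot; never let it topple, do not touch the mast with the robot, do not drop or fling the sampler, and leave everything else alone.

Things in the scene. Friction and masses are not known exactly. Their poses are not given: they have to be found in the camera images.
- foot: Foot of the air sampler: white slab, x -110 to +160 mm, y +-45 mm, 16 mm thick; 0.62 kg, the mast not counted. Origin on the underside below the black grip; x points to the mast, z up. Grip: 26 mm in x, 30 mm wide in y (pinch along y), top at 72 mm. A dark counterweight (x -103 to -57 mm, top at 38 mm) makes the sampler balance at the grip. Two cheeks at the knuckle, top at 56 mm.
- grip (a point): Point in the middle of the grip's width, 50 mm above the foot's underside: a good place for the TCP. Axes as the foot's.
- knuckle (a point): Pivot of the mast, on the foot, 130 mm along x from the grip and 40 mm above the underside. Axes as the foot's.
- mast (a joint): Angle of the mast to the foot about the foot's x axis, rad; 0 = square to the foot, positive = top towards the foot's -y; stops at +-0.35. Mast: 0.24 kg nominal (+-5 %), centre of mass 177 mm above the pivot, inertia about the pivot 0.0084 kg m2, damping 0.012 N m s/rad, no dry friction. Centring spring to the foot 0.365 N m/rad against 0.416 of gravity: it falls, time constant 0.5 s.
- mast_neck (a point): Point on the mast's axis 130 mm above the knuckle, at the height of the forks when the foot stands on the bench. Axes: z along the mast, x as the foot's.
- mast_top (a point): Top of the mast, 233 mm above the pivot; z along the mast, x as the foot's. The mast is a 30 mm aluminium tube with a white drum (72 mm diameter, 185 to 225 mm above the pivot). Through the spring, tilting the foot about its x drives the mast the same way (1 rad of foot tilt = 0.365 N m); accelerating the foot along its y swings the mast the other way (0.042 N m per m/s2).
- stand: Fixed stand in which the sampler starts: dark plate (from x = +55 mm), post at x = +85 mm, white fork at 159 to 181 mm height, open on its -x side, to the robot. Origin on the bench under the slot; x points from the open end to the post. Prongs run x -30 to +70 mm, slot 54 mm wide (y +-27 mm), prongs 12 mm thick. The knuckle starts near the origin, the mast leaning in the slot.
- charger: Fixed charger: white box 90 x 150 x 75 mm (from x = +55 mm) with the same post and fork as the stand, same origin and axes. The sampler's foot fits in front of the box with the knuckle over the origin and the foot's x along the charger's x.
- dish: Settle plate: round open petri dish, 90 mm diameter, 14 mm high, fixed on the bench; origin at the centre of its underside.
- reagent: Bystander: white bottle 60 mm diameter, 150 mm high; origin at centre of underside.
- jar: Bystander: amber jar 64 mm diameter, 75 mm high; origin at centre of underside.
- slidebox: Bystander: blue slide box 90 x 120 x 35 mm; origin at centre of underside.
- tips: Bystander: blue open box 85 x 120 x 60 mm; origin at centre of underside.
- beaker: Bystander: glass beaker 70 mm diameter, 90 mm high; origin at centre of underside.
- mug: Bystander: blue mug 80 mm diameter, 90 mm high; origin at centre of underside.
Not all that is in view belongs to the job. There is more than one size of the dish; the job needs the smallest.

How it is judged:
By the outcome, as a careful person would: the job done as asked, in the order asked, and still so for the second after the job is handed in, with the robot touching nothing.
It also fails if it takes over 72 s, if anything falls off the work surface, if the arm or the gripper's body presses on something with over 40 N, if the wrist force passes 120 N, or if a joint passes its speed limit or range.

ROBOT

A 6-joint arm with a two-finger parallel gripper is mounted at the origin on the work surface. World frame = base frame: x ahead of the robot, y to its left, z up, the work surface at z = 0. Lengths are in m, angles in rad, forces in N, time in s.
With the tool pointing down it reaches from about 0.35 to 0.775 m from the base axis. Payload 7.3 kg.
Tool frame: the origin (TCP) lies between the finger pads, 19 mm behind the fingertips; this is the grasp point; z points along the fingers, y is the line along which they close (so a half turn about z gives the same grasp; the last joint's range is limited). The gripper opens to 92 mm and grips with 3 to 60 N. Pads are 19 mm wide; open, the fingers measure 130 mm over their backs; the gripper's body (75 mm by 190 mm) begins 47 mm behind the grasp point.
Start: joints at [1.039, 0.342, 1.524, -0, 1.275, -0.146], TCP at [0.198, 0.486, 0.246] pointing down, gripper open.
Joint ranges: [-2.53, 2.53], [-0.77, 2.02], [0.04, 2.7], [-1, 4.14], [0.28, 2.66], [-3.11, 3.11]. Speed limits (rad/s): [2.57, 2.57, 3.14, 3.14, 3.14, 3.14].

INTERFACE

Orientations are given as [roll, pitch, yaw] about the fixed x, y, z axes, in that order (R = Rz(yaw) Ry(pitch) Rx(roll)).
In Python, from cell import * gives the robot as it stands. The module is installed in compiled form; this text tells all that it offers.
- The arm moves only by the tool arm_command, never from a script. Its argument "series" is a list of rows, each an object of numbers: "x", "y", "z": the shift along the tool's x, y, z in mm; "rx", "ry", "rz": the turn, a rotation vector about the tool's x, y, z in degrees. A call has 1 to 20 rows; each row is the pose to reach, as a shift and turn from the pose commanded when the call began, along the tool's axes at that moment; what a row does not reach only later rows make up. A row lasts 1/10 s, in which the tool goes at most 50 mm and 8.59 degrees, less where a joint would pass 70% of its speed; a pose out of reach is approached as far as the arm can. A call with a gripper value outside its range is refused whole. "hand" is the finger opening in mm, from 0 to 91.8, set as the call begins (left out, the last holds). The fingers move at their own pace and stop on an object; "squeeze" is the grip in N (left out, the last holds). Time passes only in rows, so rows that repeat a pose let the fingers close. It gives the time, the measured TCP pose, the force, the opening and the grip force at its end, in the units of the state.
- observe(): the state, without advancing time (a new reading comes with each control period).
- read_camera(name): name is "scene" or "side" or "wrist"; returns a dict with "pixels" (384x512x3 uint8, blue, green, red), "K" (3x3 intrinsics, pixels), "rvec" (rotation vector, rad) and "tvec" (3), from world to camera coordinates, as OpenCV has them. Camera axes: x right, y down, z forward; pixel columns grow to the right and rows downward; lengths in m; the calibration is good to about 2 mm. The wrist camera is an equidistant fisheye: a pixel r from the principal point sees the ray r / f radians off the axis. A picture is of the moment at which its call begins. There is no depth.
- hand_in(): hands the job in; it is judged then, once.
Trained networks look in a picture, given as the dict that the camera call returned (one of the last four; its "shot" number tells which), for a name from the list of things; names that differ only in an ending like _2 or _b are one class to them, and where a whole thing is asked for, a point or a joint stands for the part that bears it (a point fixed in the world has none). Each returns a list of dicts, best first, with "confidence" (0 to 1); they miss things now and then, are a little off and sometimes report something else, mostly with a low value. They report only what shows in the picture. A call takes as long as a camera call. They do not tell look-alikes from the thing itself.
- boxes_of(picture, query): "point" ([x, y, z] in m, in world coordinates, good to about 4 mm: the middle of the surface that is visible of it).
- trace(picture, query): "pixels" (384x512 bool, what is visible of it).
- mark_of(picture, query): "point" ([x, y, z] in m, in world coordinates, good to about 4 mm: a listed point, or the origin of a listed thing).
The state is a dict: "time": time; "qpos": joint angles; "qvel": joint speeds; "joint_efforts": joint torques, N m; "tool_pos": TCP position; "tool_rot": TCP orientation; "contact_force": force on the tool from outside, world axes, zero at the start; "torque": the same for the moment, N m; "opening": finger opening in m; "grip_force": force on a finger pad.
Only numpy, scipy, OpenCV 4.12 (cv2) and the standard library are available. Lean on these libraries where they do the work, as an engineer would, in place of code of your own. Each camera call takes 0.05 s, during which the arm holds its last target. There are 200 camera calls.

## Working session

There is one attempt and no reset: what is moved stays moved. The work goes in short steps, Python scripts to look and compute and a tool call to move; the robot and the scene stay as the last step left them, time stands still between calls to the robot, and variables do not carry over. Pictures are saved under pics/ and viewed, at most 10 in all, crops included, and the job is handed in when it is done.

Besides the shell and the picture viewer there is one more tool, called after "Request:" as name(argument=value, ...) on one line, values as JSON. arm_command: Moves the arm, as the interface text tells. Its arguments: {"type":"object","properties":{"series":{"type":"array"},"hand":{"type":"number"},"squeeze":{"type":"number"}},"required":["series"]}

```bash
mkdir -p pics; cat > h.py <<'E'
from cell import *
import numpy as np, cv2
from scipy.spatial.transform import Rotation as R
np.set_printoptions(precision=4,suppress=True)
E
python3 - <<'E'
from h import *
s=observe(); print({k:np.array(v) for k,v in s.items()})
a=read_camera("scene"); b=read_camera("side")
cv2.imwrite("pics/scene.png",a["pixels"]); cv2.imwrite("pics/side.png",b["pixels"])
for n,p in (("scene",a),("side",b)):
    print(n,p["K"][0],R.from_rotvec(np.ravel(p["rvec"])).inv().apply(-np.ravel(p["tvec"])))
    for q in ["foot","grip","knuckle","mast_neck","mast_top","stand","charger","dish"]:
        print(q,[(np.array(d["point"]),round(d["confidence"],2)) for d in mark_of(p,q)[:4]])
print(observe()["time"])
E
```

```text
{'time': array(0.), 'qpos': array([ 1.039 ,  0.3427,  1.525 , -0.    ,  1.2754, -0.146 ]), 'qvel': array([-0.0001,  0.0004, -0.001 , -0.0011, -0.0014,  0.0005]), 'joint_efforts': array([ -0.0004, -43.1211, -24.4236,   0.0718,   0.0553,  -0.0001]), 'tool_pos': array([0.1973, 0.4861, 0.2448]), 'tool_rot': array([-3.1401, -0.0002,  2.7558]), 'contact_force': array([ 0.3766, -0.1463,  0.1569]), 'torque': array([0.0391, 0.0137, 0.0206]), 'grip_force': array(0.), 'opening': array(0.0915)}
scene [437.8069   0.     259.116 ] [1.2146 0.8738 1.2159]
foot [(array([0.4858, 0.2497, 0.0022]), 0.78)]
grip [(array([0.4882, 0.2482, 0.0488]), 0.58)]
knuckle [(array([0.6114, 0.2421, 0.0362]), 0.59)]
mast_neck [(array([0.6143, 0.2361, 0.1714]), 0.59)]
mast_top [(array([0.617 , 0.2344, 0.274 ]), 0.89)]
stand [(array([0.6243, 0.2387, 0.0013]), 0.79)]
charger [(array([ 0.6503, -0.2315,  0.0028]), 0.79)]
dish [(array([ 0.5182,  0.4045, -0.0033]), 0.9), (array([ 0.6133, -0.3731,  0.0014]), 0.77), (array([ 0.61  ,  0.008 , -0.0013]), 0.58)]
side [369.3579   0.     253.1881] [ 0.4327 -1.0962  0.7804]
foot [(array([ 0.4833,  0.2494, -0.0014]), 0.55)]
grip [(array([0.4847, 0.248 , 0.0489]), 0.95)]
knuckle [(array([0.6134, 0.2378, 0.0413]), 0.75)]
mast_neck [(array([0.6182, 0.2355, 0.1708]), 0.9)]
mast_top [(array([0.6137, 0.2343, 0.2739]), 0.63), (array([0.4852, 0.2491, 0.0483]), 0.57)]
stand []
charger []
dish [(array([ 0.6144, -0.373 , -0.0021]), 0.93), (array([ 0.6072,  0.0061, -0.0055]), 0.87), (array([0.5216, 0.4079, 0.0026]), 0.63)]
0.9
```

View pics/scene.png

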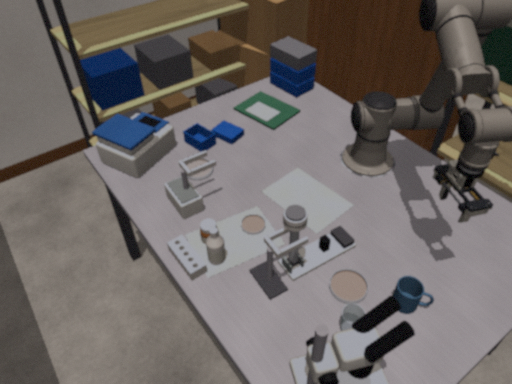

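View pics/side.png

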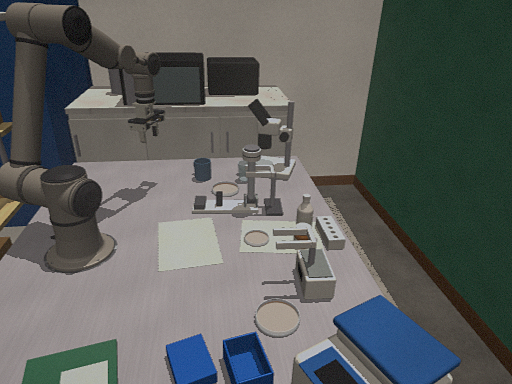

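```bash
cat >> h.py <<'E'
def rays(p,px):
    "pixel(s) -> camera centre, world unit rays"
    px=np.atleast_2d(px).astype(float); K=np.array(p["K"]); 
    Rc=R.from_rotvec(np.ravel(p["rvec"])); c=Rc.inv().apply(-np.ravel(p["tvec"]))
    u=(px[:,0]-K[0,2])/K[0,0]; v=(px[:,1]-K[1,2])/K[1,1]
    if p.get("name")=="wrist":
        r=np.hypot(u,v)+1e-12; d=np.c_[u/r*np.sin(r),v/r*np.sin(r),np.cos(r)]
    else: d=np.c_[u,v,np.ones(len(u))]
    d=Rc.inv().apply(d); return c,d/np.linalg.norm(d,axis=1)[:,None]
def cam(n):
    p=read_camera(n); p["name"]=n; return p
def atz(p,px,z):
    c,d=rays(p,px); return c+d*((z-c[2])/d[:,2])[:,None]
E
python3 - <<'E'
from h import *
a=cam("scene"); 
w=cam("wrist"); cv2.imwrite("pics/wrist0.png",w["pixels"]); s=observe()
c,d=rays(w,[[w["K"][0][2],w["K"][1][2]]]); T=R.from_euler("xyz",s["tool_rot"])
print("wrist cam in tool",T.inv().apply(c-s["tool_pos"]),T.inv().apply(d), w["K"])
cv2.imwrite("pics/crop.png",cv2.resize(a["pixels"][145:305,155:365],None,fx=3.7,fy=3.7,interpolation=cv2.INTER_CUBIC))
for q in ["reagent","jar","slidebox","tips","beaker","mug"]:
    print(q,[(np.array(d["point"]),round(d["confidence"],2)) for d in mark_of(a,q)[:3]])
d=boxes_of(a,"dish"); print(d)
for m in trace(a,"dish"):
    ys,xs=np.nonzero(m["pixels"]); P=atz(a,np.c_[xs,ys],0.014); print("dish",round(m["confidence"],2),P.mean(0),np.ptp(P,axis=0),len(xs))
E
```

```text
wrist cam in tool [ 0.0717  0.0009 -0.139 ] [[-0.2689 -0.0007  0.9632]] [[297.3186   0.     251.2543]
 [  0.     297.3186 189.8218]
 [  0.       0.       1.    ]]
reagent [(array([0.7962, 0.0523, 0.0018]), 0.78)]
jar [(array([ 0.7703, -0.0384,  0.0002]), 0.8)]
slidebox [(array([ 0.3766, -0.5022,  0.0035]), 0.82)]
tips [(array([ 0.5064, -0.53  ,  0.0008]), 0.6), (array([ 0.7676, -0.038 ,  0.0005]), 0.37)]
beaker [(array([0.6182, 0.5098, 0.0016]), 0.95)]
mug [(array([0.418 , 0.5472, 0.0017]), 0.59)]
[{'point': [0.5205, 0.4056, 0.01], 'confidence': 0.94}, {'point': [0.6082, 0.0096, 0.007], 'confidence': 0.91}, {'point': [0.61, -0.3447, 0.0115], 'confidence': 0.83}, {'point': [0.7415, -0.2078, 0.0818], 'confidence': 0.18}]
dish 0.95 [0.5213 0.4068 0.014 ] [0.1284 0.1278 0.    ] 1091
dish 0.87 [ 0.6086 -0.3611  0.014 ] [0.1142 0.1158 0.    ] 244
dish 0.86 [0.6084 0.01   0.014 ] [0.0925 0.1009 0.    ] 439
```

View pics/crop.png

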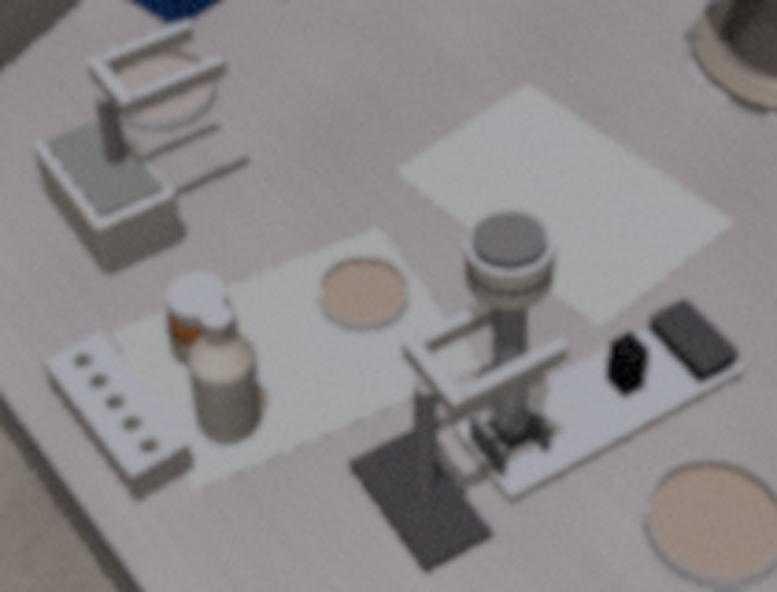

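View pics/wrist0.png

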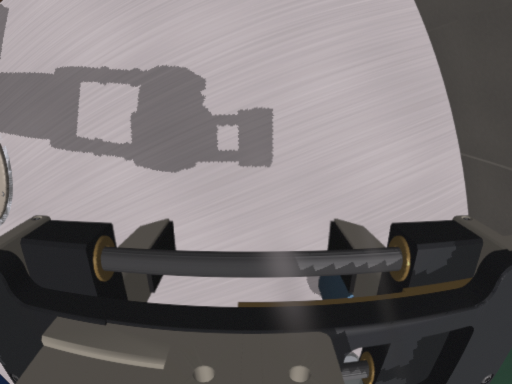

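```bash
cat >> h.py <<'E'
def proj(p,X):
    return cv2.projectPoints(np.atleast_2d(X).astype(float),np.array(p["rvec"],float),np.array(p["tvec"],float),np.array(p["K"],float),None)[0][:,0]
def lean(p,mask,piv,yaw):
    "mast angle about the foot's x from a mask: (free pivot, fixed pivot, image offset px)"
    ax=lambda A:np.array(piv)+np.array([[0,0,0],[0.2*np.sin(A)*np.sin(yaw),-0.2*np.sin(A)*np.cos(yaw),0.2*np.cos(A)]])
    k,t=proj(p,ax(0)); t1=proj(p,ax(0.05))[1]; L=np.linalg.norm(t-k); u=(t-k)/L; n=np.array([-u[1],u[0]])
    g=((t1-k)@n/((t1-k)@u))/0.05
    ys,xs=np.nonzero(mask); P=np.c_[xs,ys]-k; s=P@u; e=P@n; ss,ee,ww=[],[],[]
    for b in np.arange(0.2*L,1.05*L,1.0):
        i=(s>=b-.75)&(s<b+.75)
        if i.sum()>2: ss.append(b); ee.append((e[i].max()+e[i].min())/2)
    ss,ee=np.array(ss),np.array(ee); c=np.polyfit(ss,ee,1)
    return c[0]/g,(ss@ee)/(ss@ss)/g,c[1]
E
python3 - <<'E'
from h import *
a=cam("scene")
f=lambda x,y:[155+x/3.7-.4,145+y/3.7-.4]
def line(n,p,q,z):
    P=atz(a,[f(*p),f(*q)],z); d=P[0]-P[1]; print(n,P[:,:2].ravel(),np.hypot(*d[:2]),np.arctan2(d[1],d[0]))
line("stand near",(457,390),(557,350),.181); line("stand far",(415,348),(490,316),.181); line("stand back",(415,348),(457,390),.181)
line("ch near",(125,98),(216,66),.181); line("ch far",(96,62),(185,27),.181);line("ch back",(96,62),(125,98),.181)
line("foot near",(517,493),(740,372),.014); 
line("ch box",(108,218),(172,190),.075)
for i in range(4):
    a=cam("scene")
    for m in trace(a,"mast")[:1]:
        print(m["confidence"],m["pixels"].sum(),lean(a,m["pixels"],[.6135,.240,.04],-.06))
    if i==0: cv2.imwrite("pics/mast.png",cv2.resize(np.where(m["pixels"][...,None],a["pixels"]//2+np.array([0,0,120],np.uint8),a["pixels"])[190:280,240:360].astype(np.uint8),None,fx=5,fy=5))
for q in ["mast_top","mast_neck","knuckle","grip","stand","charger"]: print(q,[np.array(d["point"]) for d in mark_of(a,q)[:1]])
E
```

```text
stand near [0.6968 0.2605 0.6062 0.2778] 0.09223661667689546 -0.18882486300131746
stand far [0.6974 0.2061 0.6268 0.2167] 0.07140469074258567 -0.14946101054830002
stand back [0.6974 0.2061 0.6968 0.2605] 0.05440896794873406 -1.5603819149987561
ch near [ 0.7319 -0.2047  0.6375 -0.1914] 0.09541322406332622 -0.13939976987904962
ch far [ 0.7279 -0.2679  0.6301 -0.2609] 0.09810522574702964 -0.07120688747516297
ch back [ 0.7279 -0.2679  0.7319 -0.2047] 0.06336771968650912 -1.6342294959452546
foot near [0.6419 0.2818 0.3891 0.3049] 0.2538405354558588 -0.09107684340246476
ch box [ 0.7843 -0.1725  0.7144 -0.1677] 0.07013522561152018 -0.06864675920417619
0.91 805 (np.float64(0.0998541001689852), np.float64(0.09346610726920225), np.float64(0.19997142704151047))
0.88 759 (np.float64(0.1183683453785026), np.float64(0.1024739089241197), np.float64(0.5070625424758062))
0.89 842 (np.float64(0.12599934650462186), np.float64(0.10265270650914496), np.float64(0.7175444442832538))
0.81 844 (np.float64(0.1331342556864757), np.float64(0.09891766782572524), np.float64(1.0613320140853344))
mast_top [array([0.6147, 0.2164, 0.2725])]
mast_neck [array([0.614 , 0.2267, 0.1706])]
knuckle []
grip [array([0.487 , 0.2524, 0.0491])]
stand [array([ 0.6194,  0.2363, -0.0006])]
charger [array([ 0.6502, -0.2327, -0.0001])]
```

View pics/mast.png

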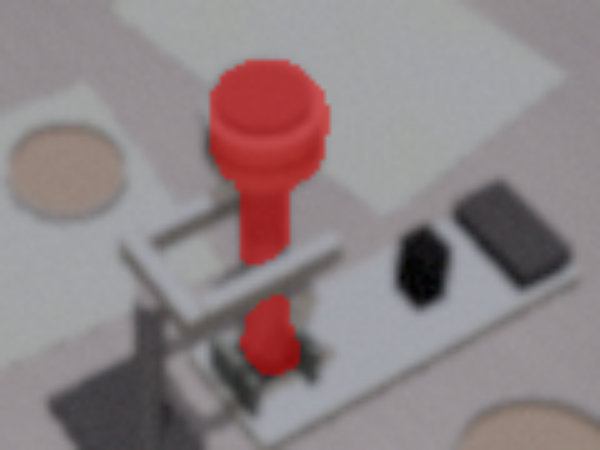

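```bash
cat >> h.py <<'E'
def rel(p0,r0,p1,r1):
    "tool-frame shift mm and rotvec deg from pose0 to pose1 (r: Rotation)"
    return 1e3*r0.inv().apply(np.array(p1)-p0), np.degrees((r0.inv()*r1).as_rotvec())
tool=lambda psi,phi=0.: R.from_rotvec(phi*np.array([np.cos(psi),np.sin(psi),0]))*R.from_euler("xyz",[np.pi,0,psi+np.pi])
E
python3 - <<'E'
from h import *
acc={}
for n in ["scene","side"]*2:
    p=cam(n)
    for q in ["grip","stand","charger","dish","knuckle"]:
        for d in mark_of(p,q):
            if d["confidence"]>.4 and (q!="dish" or abs(d["point"][1])<.1): acc.setdefault((q,n),[]).append(d["point"])
for k,v in sorted(acc.items()): print(k,len(v),np.mean(v,0),np.std(v,0))
s=observe(); print(s["time"]); r0=R.from_euler("xyz",s["tool_rot"])
print(rel(s["tool_pos"],r0,[.4865,.249,.16],tool(-.09)))
E
```

```text
('charger', 'scene') 2 [ 0.6522 -0.2317  0.0036] [0.0005 0.0002 0.0022]
('dish', 'scene') 2 [0.6101 0.0077 0.0005] [0.0032 0.0002 0.0005]
('dish', 'side') 2 [ 0.6049  0.0086 -0.0054] [0.0006 0.0014 0.0014]
('grip', 'scene') 2 [0.4872 0.2521 0.0508] [0.0009 0.0003 0.0014]
('grip', 'side') 3 [0.4637 0.35   0.0306] [0.0302 0.1417 0.0229]
('knuckle', 'scene') 2 [0.6153 0.2396 0.0354] [0.0013 0.0002 0.    ]
('knuckle', 'side') 2 [0.6119 0.2363 0.0398] [0.0005 0.0019 0.0005]
('stand', 'scene') 2 [0.6214 0.2374 0.0014] [0.0004 0.001  0.0003]
('stand', 'side') 1 [ 0.5111 -0.5257 -0.0003] [0. 0. 0.]
3.35
(array([-357.0381, -111.2742,   85.5323]), array([  0.0062,   0.0027, -16.9486]))
```

Request:
arm_command(series=[{"x":-18,"y":-6,"z":4,"rz":-0.8},{"x":-50,"y":-16,"z":12,"rz":-2.4},{"x":-90,"y":-28,"z":21,"rz":-4.3},{"x":-135,"y":-42,"z":32,"rz":-6.4},{"x":-180,"y":-56,"z":43,"rz":-8.5},{"x":-225,"y":-70,"z":54,"rz":-10.7},{"x":-270,"y":-84,"z":64,"rz":-12.8},{"x":-310,"y":-97,"z":74,"rz":-14.7},{"x":-338,"y":-105,"z":81,"rz":-16},{"x":-352,"y":-110,"z":84,"rz":-16.7},{"x":-357,"y":-111,"z":85,"rz":-17},{"x":-357,"y":-111,"z":85,"rz":-17},{"x":-357,"y":-111,"z":85,"rz":-17}], hand=80)

```text
invalid input
```

Request:
arm_command(series=[{"x":-18,"y":-6,"z":4,"rx":0,"ry":0,"rz":-0.8},{"x":-50,"y":-16,"z":12,"rx":0,"ry":0,"rz":-2.4},{"x":-90,"y":-28,"z":21,"rx":0,"ry":0,"rz":-4.3},{"x":-135,"y":-42,"z":32,"rx":0,"ry":0,"rz":-6.4},{"x":-180,"y":-56,"z":43,"rx":0,"ry":0,"rz":-8.5},{"x":-225,"y":-70,"z":54,"rx":0,"ry":0,"rz":-10.7},{"x":-270,"y":-84,"z":64,"rx":0,"ry":0,"rz":-12.8},{"x":-310,"y":-97,"z":74,"rx":0,"ry":0,"rz":-14.7},{"x":-338,"y":-105,"z":81,"rx":0,"ry":0,"rz":-16},{"x":-352,"y":-110,"z":84,"rx":0,"ry":0,"rz":-16.7},{"x":-357,"y":-111,"z":85,"rx":0,"ry":0,"rz":-17},{"x":-357,"y":-111,"z":85,"rx":0,"ry":0,"rz":-17},{"x":-357,"y":-111,"z":85,"rx":0,"ry":0,"rz":-17}], hand=80)

```text
time: 4.65
tool_pos: [0.486, 0.2499, 0.1608]
tool_rot: [3.141, -0.0, 3.053]
contact_force: [-0.2, -0.4, 0.8]
opening: 0.08
grip_force: 0.0
```

```bash
python3 - <<'E'
from h import *
w=cam("wrist"); cv2.imwrite("pics/wrist1.png",w["pixels"])
for q in ["grip","knuckle","foot"]: print(q,[(np.array(d["point"]),round(d["confidence"],2)) for d in mark_of(w,q)[:2]])
E
```

```text
grip [(array([0.4834, 0.2517, 0.0474]), 0.77)]
knuckle [(array([0.6149, 0.2432, 0.0421]), 0.65)]
foot [(array([0.4895, 0.2505, 0.0025]), 0.84), (array([0.4844, 0.2528, 0.0479]), 0.2)]
```

View pics/wrist1.png

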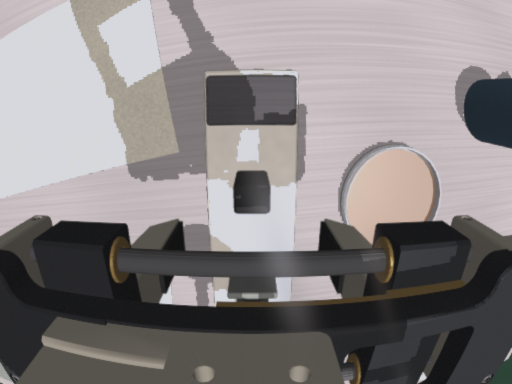

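Request:
arm_command(series=[{"x":0,"y":0,"z":10,"rx":0,"ry":0,"rz":0},{"x":0,"y":0,"z":30,"rx":0,"ry":0,"rz":0},{"x":0,"y":0,"z":52,"rx":0,"ry":0,"rz":0},{"x":0,"y":0,"z":74,"rx":0,"ry":0,"rz":0},{"x":0,"y":0,"z":93,"rx":0,"ry":0,"rz":0},{"x":0,"y":0,"z":105,"rx":0,"ry":0,"rz":0},{"x":0,"y":0,"z":111,"rx":0,"ry":0,"rz":0},{"x":0,"y":0,"z":111,"rx":0,"ry":0,"rz":0},{"x":0,"y":0,"z":111,"rx":0,"ry":0,"rz":0}])

```text
time: 5.75
tool_pos: [0.487, 0.2495, 0.0501]
tool_rot: [3.141, 0.001, 3.053]
contact_force: [-0.7, 0.3, 0.4]
opening: 0.0801
grip_force: 0.0
```

Request:
arm_command(series=[{"x":0,"y":0,"z":0,"rx":0,"ry":0,"rz":0},{"x":0,"y":0,"z":0,"rx":0,"ry":0,"rz":0},{"x":0,"y":0,"z":0,"rx":0,"ry":0,"rz":0},{"x":0,"y":0,"z":0,"rx":0,"ry":0,"rz":0},{"x":0,"y":0,"z":0,"rx":0,"ry":0,"rz":0},{"x":0,"y":0,"z":0,"rx":0,"ry":0,"rz":0},{"x":0,"y":0,"z":0,"rx":0,"ry":0,"rz":0},{"x":0,"y":0,"z":0,"rx":0,"ry":0,"rz":0},{"x":0,"y":0,"z":0,"rx":0,"ry":0,"rz":0},{"x":0,"y":0,"z":0,"rx":0,"ry":0,"rz":0}], hand=20, squeeze=50)

```text
time: 6.75
tool_pos: [0.4866, 0.2495, 0.0496]
tool_rot: [3.141, 0.0, 3.053]
contact_force: [0.3, 2.0, -0.5]
opening: 0.0304
grip_force: 50.0
```

Request:
arm_command(series=[{"x":0,"y":0,"z":-2,"rx":0,"ry":0,"rz":0},{"x":0,"y":0,"z":-6,"rx":0,"ry":0,"rz":0},{"x":0,"y":0,"z":-11,"rx":0,"ry":0,"rz":0},{"x":0,"y":0,"z":-17,"rx":0,"ry":0,"rz":0},{"x":0,"y":0,"z":-23,"rx":0,"ry":0,"rz":0},{"x":0,"y":0,"z":-27,"rx":0,"ry":0,"rz":0},{"x":0,"y":0,"z":-30,"rx":0,"ry":0,"rz":0},{"x":0,"y":0,"z":-30,"rx":0,"ry":0,"rz":0},{"x":0,"y":0,"z":-30,"rx":0,"ry":0,"rz":0}])

```text
time: 7.65
tool_pos: [0.4865, 0.2493, 0.0795]
tool_rot: [3.142, -0.0, 3.053]
contact_force: [0.2, 0.5, -7.5]
opening: 0.0301
grip_force: 50.0
```

```bash
cat > ctl.py <<'E'
from h import *
import json,sys,os
from scipy.optimize import least_squares
PSI=-0.0886; DT=0.01; FX=np.array([np.cos(PSI),np.sin(PSI),0]); FY=np.array([-np.sin(PSI),np.cos(PSI),0])
LOG="log.json"
def load(): return json.load(open(LOG))
def save(L): json.dump(L,open(LOG,"w"))
# log: pose=[x,y,z,phi] commanded; knots=[[t,phi,ylat]]; meas=[[t,A]]
def cmd_at(L,t):
    k=np.array(L["knots"]); lag=L.get("lag",0.04)
    return np.interp(t-lag,k[:,0],k[:,1]),np.interp(t-lag,k[:,0],k[:,2])
def sim(A,dA,b,m,phi,yl):
    "integrate on the DT grid; phi, yl arrays; returns A, dA arrays"
    phi=np.array(phi)+b; acc=np.gradient(np.gradient(np.array(yl)+.01*phi,DT),DT); dphi=np.gradient(phi,DT)
    out=[(A,dA)]
    for i in range(len(phi)-1):
        dd=(.416*m*np.sin(A)-.365*(A-phi[i])-.012*(dA-dphi[i])+.042*m*acc[i])/(.0084*m)
        dA+=dd*DT; A+=dA*DT; out.append((A,dA))
    return np.array(out).T
def smooth(L,t):
    p,y=cmd_at(L,t); k=np.ones(9)/9; f=lambda v:np.convolve(np.pad(v,4,mode="edge"),k,"valid"); return f(p),f(y)
def estimate(L,t1,win=5.):
    M=np.array([m for m in L["meas"] if m[0]>max(t1-win,L.get("t0",0))]); t=np.arange(M[0,0],t1+.35,DT); p,y=smooth(L,t)
    def res(x):
        A=sim(*x,p,y)[0]; return np.r_[(np.interp(M[:,0],t,A)-M[:,1])/.005,(x[2]-L["b"])/L["sb"],(x[3]-1)/.03,x[1]/1.]
    r=least_squares(res,[M[0,1],0,L["b"],1.]); A,d=sim(*r.x,p,y); 
    i=np.searchsorted(t,t1); s=np.sqrt(np.diag(np.linalg.inv(r.jac.T@r.jac)))
    e=(np.interp(M[:,0],t,A)-M[:,1])
    return A[i],d[i],r.x[2],r.x[3],s,e
def measure(n=2):
    L=load(); 
    for i in range(n):
        s=observe(); a=cam("scene"); rt=R.from_euler("xyz",s["tool_rot"]); F=rt*R.from_euler("xyz",[np.pi,0,np.pi]).inv()
        phi=F.as_euler("zyx")[2]; piv=np.array(s["tool_pos"])+F.apply([.13,0,-.01]); tr=trace(a,"mast")
        if tr and tr[0]["confidence"]>.4:
            l=lean(a,tr[0]["pixels"],piv,F.as_euler("zyx")[0]); L["meas"].append([s["time"],float(l[1])])
            print("t %.2f A %.4f (free %.3f off %.2f n %d) phi_meas %.4f piv"%(s["time"],l[1],l[0],l[2],tr[0]["pixels"].sum(),phi),piv,"cmdphi",L["pose"][3])
    save(L); return L
def plan(L,N,est,dx=0,dyl=0,dz=0,w=1.,T=None,hold=0.):
    "rows to move TCP dx along foot x, dyl along foot y, dz up (mm), balancing; min-jerk over T rows"
    A,dA,b,m=est; t0=observe()["time"]; t=np.arange(t0,t0+.1*N+.3,DT); T=T or N
    s=np.clip(np.arange(1,N+1)/T,0,1); s=10*s**3-15*s**4+6*s**5
    y0=L["knots"][-1][2]; ph0=L["pose"][3]
    def run(u):
        L2=dict(L); L2["knots"]=L["knots"]+[[t0,ph0,y0]]+[[t0+.1*(i+1),u[i],y0+dyl/1e3*s[i]] for i in range(N)]
        return sim(A,dA,b,m,*smooth(L2,t))
    def cost(u):
        u=np.r_[u,-b]; a,d=run(u); k=np.searchsorted(t,t0+.1*N+.1)
        return np.r_[w*a[::5],np.diff(np.r_[ph0,u])*2,np.diff(np.r_[ph0,u],2)*2,60*a[k],30*d[k],10*np.clip(np.abs(u)-.12,0,1)]
    u=least_squares(cost,np.zeros(N-1)).x; u=np.round(np.degrees(np.r_[u,-b]),1); 
    a,d=run(np.radians(u)); print("pred A each row",a[10::10],"dA end",d[-1])
    p0=np.array(L["pose"][:3]); r0=tool(PSI,ph0); rows=[]; px=[]
    for i in range(N):
        P=p0+FX*dx/1e3*s[i]+FY*dyl/1e3*s[i]+np.array([0,0,dz/1e3*s[i]]); sh,rv=rel(p0,r0,P,tool(PSI,np.radians(u[i])))
        rows.append(dict(x=round(sh[0]),y=round(sh[1]),z=round(sh[2]),rx=round(rv[0],1),ry=0,rz=0))
        sh=np.array([rows[-1]["x"],rows[-1]["y"],rows[-1]["z"]])/1e3; P2=p0+r0.apply(sh)
        px.append([t0+.1*(i+1),ph0-np.radians(rows[-1]["rx"]),y0+float((P2-p0)@FY)])
    L["pending"]=dict(knots=[[t0,ph0,y0]]+px,pose=[*map(float,P2),px[-1][1]]); save(L)
    print("t",t0,"final pose",np.array(L["pending"]["pose"])); print(json.dumps(rows).replace('"ry": 0, ','"ry":0,').replace('"rz": 0','"rz":0'))
def sent():
    L=load()
    if L.get("pending"): L["knots"]+=L["pending"]["knots"]; L["pose"]=L["pending"]["pose"]; L["pending"]=None; save(L)
def cycle(N,n=2,hold=0,**k):
    "the last plan was sent: log it, measure, estimate, plan the next"
    sent(); L=measure(n); t1=observe()["time"]; A,d,b,m,s,e=estimate(L,t1)
    print("est A %.4f dA %.4f b %.4f m %.3f sd"%(A,d,b,m),s,"res",e[-6:]); plan(L,N,(A,d,b,m),**k)
E
python3 - <<'E'
from ctl import *
s=observe(); print(s["time"],s["tool_pos"],s["tool_rot"],s["contact_force"],s["torque"])
save(dict(pose=[*map(float,s["tool_pos"]),0.],knots=[[s["time"],0.,0.]],meas=[],b=0.,sb=.015,lag=.04))
L=measure(3); A=np.mean([m[1] for m in L["meas"]]); L["t0"]=observe()["time"]-.05; L["b"]=0.; save(L)
plan(L,10,(A,0.,0.,1.))
E
```

```text
7.65 [0.4865 0.2493 0.0795] [ 3.1415 -0.      3.0525] [ 0.199   0.5333 -7.5238] [0.0559 0.0253 0.0387]
t 7.65 A 0.0871 (free 0.105 off 0.54 n 843) phi_meas 0.0001 piv [0.616  0.2377 0.0695] cmdphi 0.0
t 7.75 A 0.0927 (free 0.113 off 0.61 n 813) phi_meas -0.0001 piv [0.6158 0.2376 0.0692] cmdphi 0.0
t 7.85 A 0.0901 (free 0.091 off 0.03 n 780) phi_meas -0.0001 piv [0.6159 0.2377 0.0692] cmdphi 0.0
pred A each row [ 0.0901  0.0837  0.068   0.047   0.0267  0.0115  0.0027 -0.0011 -0.0022
 -0.0027 -0.0032 -0.0039] dA end -0.008348580190388283
t 7.95 final pose [0.4865 0.2493 0.0795 0.    ]
[{"x": 0, "y": 0, "z": 0, "rx": 2.0, "ry":0,"rz":0}, {"x": 0, "y": 0, "z": 0, "rx": 2.4, "ry":0,"rz":0}, {"x": 0, "y": 0, "z": 0, "rx": 1.6, "ry":0,"rz":0}, {"x": 0, "y": 0, "z": 0, "rx": 0.6, "ry":0,"rz":0}, {"x": 0, "y": 0, "z": 0, "rx": -0.3, "ry":0,"rz":0}, {"x": 0, "y": 0, "z": 0, "rx": -0.6, "ry":0,"rz":0}, {"x": 0, "y": 0, "z": 0, "rx": -0.6, "ry":0,"rz":0}, {"x": 0, "y": 0, "z": 0, "rx": -0.3, "ry":0,"rz":0}, {"x": 0, "y": 0, "z": 0, "rx": 0.0, "ry":0,"rz":0}, {"x": 0, "y": 0, "z": 0, "rx": 0.0, "ry":0,"rz":0}]
```

Request:
arm_command(series=[{"x":0,"y":0,"z":0,"rx":2.0,"ry":0,"rz":0},{"x":0,"y":0,"z":0,"rx":2.4,"ry":0,"rz":0},{"x":0,"y":0,"z":0,"rx":1.6,"ry":0,"rz":0},{"x":0,"y":0,"z":0,"rx":0.6,"ry":0,"rz":0},{"x":0,"y":0,"z":0,"rx":-0.3,"ry":0,"rz":0},{"x":0,"y":0,"z":0,"rx":-0.6,"ry":0,"rz":0},{"x":0,"y":0,"z":0,"rx":-0.6,"ry":0,"rz":0},{"x":0,"y":0,"z":0,"rx":-0.3,"ry":0,"rz":0},{"x":0,"y":0,"z":0,"rx":0.0,"ry":0,"rz":0},{"x":0,"y":0,"z":0,"rx":0.0,"ry":0,"rz":0}])

```text
time: 8.95
tool_pos: [0.4866, 0.2495, 0.0795]
tool_rot: [-3.141, 0.0, 3.053]
contact_force: [-0.5, 0.2, -8.7]
opening: 0.0299
grip_force: 50.0
```

```bash
python3 -c "
from ctl import *
cycle(8)"
```

```text
t 8.95 A -0.1307 (free -0.159 off -0.86 n 764) phi_meas -0.0002 piv [0.6161 0.238  0.0695] cmdphi 0.0
t 9.05 A -0.1597 (free -0.186 off -0.78 n 763) phi_meas 0.0000 piv [0.616  0.2379 0.0695] cmdphi 0.0
est A -0.1973 dA -0.3703 b -0.0001 m 1.000 sd [0.005  0.0857 0.015  0.03  ] res [-0.0001  0.0001]
pred A each row [-0.2288 -0.2309 -0.1975 -0.1397 -0.0774 -0.0297 -0.0056  0.0006  0.0018
  0.0024  0.0029] dA end 0.005477731729790753
t 9.15 final pose [0.4865 0.2493 0.0795 0.    ]
[{"x": 0, "y": 0, "z": 0, "rx": -6.6, "ry":0,"rz":0}, {"x": 0, "y": 0, "z": 0, "rx": -7.3, "ry":0,"rz":0}, {"x": 0, "y": 0, "z": 0, "rx": -5.9, "ry":0,"rz":0}, {"x": 0, "y": 0, "z": 0, "rx": -2.7, "ry":0,"rz":0}, {"x": 0, "y": 0, "z": 0, "rx": 0.7, "ry":0,"rz":0}, {"x": 0, "y": 0, "z": 0, "rx": 2.8, "ry":0,"rz":0}, {"x": 0, "y": 0, "z": 0, "rx": 2.5, "ry":0,"rz":0}, {"x": 0, "y": 0, "z": 0, "rx": 0.0, "ry":0,"rz":0}]
```

```bash
python3 -c "
from ctl import *
L=load(); L['pending']=None; L['meas']=[]; save(L)
L=measure(3); A=np.mean([m[1] for m in L['meas']]); t=observe()['time']; L['t0']=t-.06; L['meas']=[[t-.05,A],[t,A]]; save(L)
plan(L,7,(A,0.,0.,1.))"
```

```text
t 9.15 A -0.1478 (free -0.177 off -0.88 n 756) phi_meas 0.0001 piv [0.616  0.2378 0.0695] cmdphi 0.0
t 9.25 A -0.1585 (free -0.191 off -0.98 n 756) phi_meas 0.0001 piv [0.616  0.2377 0.0695] cmdphi 0.0
t 9.35 A -0.1600 (free -0.199 off -1.18 n 773) phi_meas 0.0001 piv [0.616  0.2377 0.0695] cmdphi 0.0
pred A each row [-0.1546 -0.1389 -0.1036 -0.0597 -0.023  -0.0031  0.0026  0.0043  0.0055] dA end 0.014333417316492087
t 9.45 final pose [0.4865 0.2493 0.0795 0.    ]
[{"x": 0, "y": 0, "z": 0, "rx": -4.1, "ry":0,"rz":0}, {"x": 0, "y": 0, "z": 0, "rx": -4.8, "ry":0,"rz":0}, {"x": 0, "y": 0, "z": 0, "rx": -2.8, "ry":0,"rz":0}, {"x": 0, "y": 0, "z": 0, "rx": 0.0, "ry":0,"rz":0}, {"x": 0, "y": 0, "z": 0, "rx": 2.0, "ry":0,"rz":0}, {"x": 0, "y": 0, "z": 0, "rx": 2.1, "ry":0,"rz":0}, {"x": 0, "y": 0, "z": 0, "rx": 0.0, "ry":0,"rz":0}]
```

Request:
arm_command(series=[{"x":0,"y":0,"z":0,"rx":-4.1,"ry":0,"rz":0},{"x":0,"y":0,"z":0,"rx":-4.8,"ry":0,"rz":0},{"x":0,"y":0,"z":0,"rx":-2.8,"ry":0,"rz":0},{"x":0,"y":0,"z":0,"rx":0,"ry":0,"rz":0},{"x":0,"y":0,"z":0,"rx":2,"ry":0,"rz":0},{"x":0,"y":0,"z":0,"rx":2.1,"ry":0,"rz":0},{"x":0,"y":0,"z":0,"rx":0,"ry":0,"rz":0}])

```text
time: 10.15
tool_pos: [0.4865, 0.2502, 0.0794]
tool_rot: [3.141, 0.0, 3.054]
contact_force: [0.3, 0.3, -8.6]
opening: 0.03
grip_force: 50.0
```

```bash
python3 -c "
from ctl import *
cycle(7)"
```

```text
t 10.15 A 0.0052 (free -0.015 off -0.60 n 879) phi_meas 0.0007 piv [0.616  0.2388 0.0695] cmdphi 0.0
t 10.25 A 0.4638 (free -0.036 off -10.10 n 1312) phi_meas 0.0005 piv [0.6159 0.2371 0.0695] cmdphi 0.0
est A 0.8347 dA 4.4819 b 0.2636 m 1.134 sd [0.0045 0.1138 0.0094 0.0211] res [ 0.0588 -0.0741  0.0923 -0.0678]
pred A each row [1.2929 1.6233 1.5707 1.0507 0.4855 0.1502 0.0553 0.0369 0.0348] dA end 0.031531231474215604
t 10.35 final pose [ 0.4865  0.2493  0.0795 -0.2635]
[{"x": 0, "y": 0, "z": 0, "rx": 24.8, "ry":0,"rz":0}, {"x": 0, "y": 0, "z": 0, "rx": 43.7, "ry":0,"rz":0}, {"x": 0, "y": 0, "z": 0, "rx": 108.9, "ry":0,"rz":0}, {"x": 0, "y": 0, "z": 0, "rx": 26.2, "ry":0,"rz":0}, {"x": 0, "y": 0, "z": 0, "rx": -14.2, "ry":0,"rz":0}, {"x": 0, "y": 0, "z": 0, "rx": -27.2, "ry":0,"rz":0}, {"x": 0, "y": 0, "z": 0, "rx": 15.1, "ry":0,"rz":0}]
```

```bash
python3 - <<'E'
s=open("ctl.py").read()
s=s.replace('L["meas"].append([s["time"],float(l[1])])','ok=abs(l[2])<2.5 and 550<tr[0]["pixels"].sum()<1050\n            if ok: L["meas"].append([s["time"],float(l[1])])')
open("ctl.py","w").write(s)
from ctl import *
L=load(); L["meas"]=L["meas"][:-1]; L["pending"]=None; save(L)
cycle(7)
E
```

```text
t 10.35 A -0.0419 (free -0.044 off -0.08 n 864) phi_meas -0.0006 piv [0.6161 0.2372 0.0696] cmdphi 0.0
t 10.45 A -0.0650 (free -0.042 off 0.67 n 938) phi_meas -0.0004 piv [0.6161 0.2375 0.0696] cmdphi 0.0
est A -0.1028 dA -0.3678 b -0.0151 m 0.982 sd [0.0041 0.0672 0.002  0.0283] res [-0.0046  0.0056 -0.0039  0.0035 -0.0009]
pred A each row [-0.1353 -0.1414 -0.115  -0.0704 -0.0292 -0.0065 -0.001  -0.0003  0.0001] dA end 0.006258776366564768
t 10.55 final pose [0.4865 0.2493 0.0795 0.0157]
[{"x": 0, "y": 0, "z": 0, "rx": -5.9, "ry":0,"rz":0}, {"x": 0, "y": 0, "z": 0, "rx": -7.0, "ry":0,"rz":0}, {"x": 0, "y": 0, "z": 0, "rx": -4.9, "ry":0,"rz":0}, {"x": 0, "y": 0, "z": 0, "rx": -1.4, "ry":0,"rz":0}, {"x": 0, "y": 0, "z": 0, "rx": 1.4, "ry":0,"rz":0}, {"x": 0, "y": 0, "z": 0, "rx": 1.7, "ry":0,"rz":0}, {"x": 0, "y": 0, "z": 0, "rx": -0.9, "ry":0,"rz":0}]
```

Request:
arm_command(series=[{"x":0,"y":0,"z":0,"rx":-5.9,"ry":0,"rz":0},{"x":0,"y":0,"z":0,"rx":-7,"ry":0,"rz":0},{"x":0,"y":0,"z":0,"rx":-4.9,"ry":0,"rz":0},{"x":0,"y":0,"z":0,"rx":-1.4,"ry":0,"rz":0},{"x":0,"y":0,"z":0,"rx":1.4,"ry":0,"rz":0},{"x":0,"y":0,"z":0,"rx":1.7,"ry":0,"rz":0},{"x":0,"y":0,"z":0,"rx":-0.9,"ry":0,"rz":0}])

```text
time: 11.25
tool_pos: [0.4865, 0.2505, 0.0794]
tool_rot: [3.125, 0.0, 3.055]
contact_force: [-0.1, 0.4, -8.4]
opening: 0.0302
grip_force: 50.0
```

```bash
python3 -c "
from ctl import *
cycle(6)"
```

```text
t 11.25 A 0.0021 (free -0.018 off -0.60 n 792) phi_meas 0.0162 piv [0.616  0.2393 0.0694] cmdphi 0.015707963267948967
t 11.35 A -0.0193 (free -0.045 off -0.76 n 858) phi_meas 0.0160 piv [0.6158 0.2372 0.0693] cmdphi 0.015707963267948967
est A -0.0137 dA -0.0306 b -0.0159 m 0.982 sd [0.0038 0.0215 0.0014 0.0209] res [ 0.006  -0.0018  0.004  -0.0015 -0.0107  0.0088]
pred A each row [-0.016  -0.015  -0.0105 -0.0052 -0.0018 -0.001  -0.001  -0.0012 -0.0016] dA end -0.004230121953026134
t 11.45 final pose [0.4865 0.2493 0.0795 0.0157]
[{"x": 0, "y": 0, "z": 0, "rx": -0.7, "ry":0,"rz":0}, {"x": 0, "y": 0, "z": 0, "rx": -0.7, "ry":0,"rz":0}, {"x": 0, "y": 0, "z": 0, "rx": -0.3, "ry":0,"rz":0}, {"x": 0, "y": 0, "z": 0, "rx": 0.2, "ry":0,"rz":0}, {"x": 0, "y": 0, "z": 0, "rx": 0.4, "ry":0,"rz":0}, {"x": 0, "y": 0, "z": 0, "rx": 0.0, "ry":0,"rz":0}]
```

Request:
arm_command(series=[{"x":0,"y":0,"z":0,"rx":-0.7,"ry":0,"rz":0},{"x":0,"y":0,"z":0,"rx":-0.7,"ry":0,"rz":0},{"x":0,"y":0,"z":0,"rx":-0.3,"ry":0,"rz":0},{"x":0,"y":0,"z":0,"rx":0.2,"ry":0,"rz":0},{"x":0,"y":0,"z":0,"rx":0.4,"ry":0,"rz":0},{"x":0,"y":0,"z":0,"rx":0,"ry":0,"rz":0}])

```text
time: 12.05
tool_pos: [0.4866, 0.2497, 0.0795]
tool_rot: [3.126, 0.0, 3.053]
contact_force: [1.1, -0.4, -8.5]
opening: 0.0296
grip_force: 50.0
```

```bash
python3 -c "
from ctl import *
cycle(8,dx=-90)"
```

```text
t 12.05 A 0.0839 (free 0.079 off -0.16 n 820) phi_meas 0.0159 piv [0.6161 0.2383 0.0696] cmdphi 0.015707963267948967
t 12.15 A 0.0910 (free 0.089 off -0.07 n 912) phi_meas 0.0160 piv [0.616  0.2379 0.0695] cmdphi 0.015707963267948967
est A 0.1246 dA 0.2860 b -0.0128 m 1.021 sd [0.0038 0.0234 0.0008 0.0149] res [ 0.0018 -0.0005 -0.0064  0.0164 -0.0089  0.0051]
pred A each row [ 0.1499  0.1545  0.1319  0.092   0.0503  0.0196  0.0044  0.0005 -0.0005
 -0.0012 -0.0021] dA end -0.01021294654649045
t 12.25 final pose [0.3968 0.2572 0.0795 0.0122]
[{"x": 1, "y": 0, "z": 0, "rx": 4.9, "ry":0,"rz":0}, {"x": 9, "y": 0, "z": 0, "rx": 6.1, "ry":0,"rz":0}, {"x": 25, "y": 0, "z": 0, "rx": 4.5, "ry":0,"rz":0}, {"x": 45, "y": 0, "z": 0, "rx": 1.8, "ry":0,"rz":0}, {"x": 65, "y": 0, "z": 0, "rx": -0.5, "ry":0,"rz":0}, {"x": 81, "y": 0, "z": 0, "rx": -1.7, "ry":0,"rz":0}, {"x": 89, "y": 0, "z": 0, "rx": -1.4, "ry":0,"rz":0}, {"x": 90, "y": 0, "z": 0, "rx": 0.2, "ry":0,"rz":0}]
```

```bash
python3 - <<'E'
s=open("ctl.py").read()
s=s.replace("def sim(A,dA,b,m,phi,yl):","def sim(A,dA,b,m,phi,yl,lo=-9,hi=9):").replace("A+=dA*DT; out","A+=dA*DT\n        if A<lo: A,dA=lo,max(dA,0)\n        if A>hi: A,dA=hi,min(dA,0)\n        out")
s=s.replace("k=np.ones(9)/9","k=np.ones(5)/5").replace("np.pad(v,4","np.pad(v,2")
open("ctl.py","w").write(s)
from ctl import *
L=load(); L["pending"]=None
M=np.array([(7.65,.0871),(7.75,.0927),(7.85,.0901),(8.95,-.1307),(9.05,-.1597),(9.15,-.1478),(9.25,-.1585),(9.35,-.16),(10.15,.0052),(10.35,-.0419),(10.45,-.065),(11.25,.0021),(11.35,-.0193),(12.05,.0839),(12.15,.0910)])
L["meas"]=M.tolist(); save(L)
best=[]
for lag in [-.05,-.02,0,.03,.06,.1]:
    L["lag"]=lag; t=np.arange(7.65,12.2,DT); p,y=smooth(L,t); i=np.searchsorted(t,9.4)
    for b in np.arange(-.02,.0101,.001):
        for m in [.96,.98,1,1.02,1.04]:
            A1=sim(.09,0,b,m,p[:i],y[:i],-.156,.09)[0]; A2=sim(-.156,0,b,m,p[i:],y[i:],-.156,.09)[0]
            e=np.interp(M[:,0],t,np.r_[A1,A2])-M[:,1]; best.append((np.sum(np.clip(np.abs(e)/.006,0,6)**2),lag,b,m,e))
best.sort(key=lambda v:v[0])
for v in best[:12]: print(round(v[0],1),v[1],round(v[2],4),v[3],v[4][3:])
E
```

```text
105.0 0.06 -0.009 0.96 [-0.0253  0.0037 -0.0082  0.0025  0.004  -0.0184  0.0022  0.0068  0.0704
  0.0803  0.0061 -0.001 ]
105.6 -0.02 -0.008 0.96 [-0.0253  0.0037 -0.0082  0.0025  0.004  -0.0172  0.0041  0.01    0.0605
  0.0758  0.0061 -0.001 ]
107.0 0.03 -0.009 0.96 [-0.0253  0.0037 -0.0082  0.0025  0.004  -0.0213 -0.003   0.0006  0.0664
  0.078   0.0061 -0.001 ]
107.9 0 -0.008 0.96 [-0.0253  0.0037 -0.0082  0.0025  0.004  -0.0147  0.008   0.0146  0.0625
  0.0765  0.0061 -0.001 ]
109.0 0.1 -0.009 0.96 [-0.0253  0.0037 -0.0082  0.0025  0.004  -0.0156  0.0087  0.0146  0.0763
  0.0843  0.0061 -0.001 ]
109.5 0.1 -0.01 0.96 [-0.0253  0.0037 -0.0082  0.0025  0.004  -0.023  -0.0042 -0.0018  0.0876
  0.1075  0.0061 -0.001 ]
110.9 -0.02 -0.006 0.98 [-0.0253  0.0037 -0.0082  0.0025  0.004  -0.0232  0.0006  0.008   0.068
  0.0885  0.0061 -0.001 ]
111.0 0 -0.006 0.98 [-0.0253  0.0037 -0.0082  0.0025  0.004  -0.0212  0.0038  0.0119  0.0691
  0.088   0.0061 -0.001 ]
111.2 -0.05 -0.007 0.96 [-0.0253  0.0037 -0.0082  0.0025  0.004  -0.0153  0.0092  0.0172  0.0601
  0.0789  0.0061 -0.001 ]
111.4 0.1 -0.007 0.98 [-0.0253  0.0037 -0.0082  0.0025  0.004  -0.0228  0.0028  0.0097  0.0793
  0.0913  0.0061 -0.001 ]
112.1 -0.02 -0.004 1 [ 0.0134  0.0129 -0.0082  0.0025  0.004  -0.0303 -0.0053  0.0029  0.0751
  0.1005  0.0061 -0.001 ]
112.6 0.06 -0.007 0.98 [-0.0253  0.0037 -0.0082  0.0025  0.004  -0.0255 -0.0033  0.0023  0.0749
  0.0892  0.0061 -0.001 ]
```

```bash
python3 -c "
from ctl import *
L=load(); t=observe()['time']; L.update(lag=.02,b=-.007,sb=.004,t0=t-.06,meas=[[t-.05,.09],[t-.03,.09],[t,.09]]); save(L)
plan(L,7,(.09,0.,-.007,1.))"
```

```text
pred A each row [ 0.0891  0.0786  0.0565  0.0304  0.0102  0.0006 -0.0013 -0.0018 -0.0022] dA end -0.004917742564218306
t 12.25 final pose [0.4865 0.2493 0.0795 0.007 ]
[{"x": 0, "y": 0, "z": 0, "rx": 2.8, "ry":0,"rz":0}, {"x": 0, "y": 0, "z": 0, "rx": 3.4, "ry":0,"rz":0}, {"x": 0, "y": 0, "z": 0, "rx": 2.3, "ry":0,"rz":0}, {"x": 0, "y": 0, "z": 0, "rx": 0.5, "ry":0,"rz":0}, {"x": 0, "y": 0, "z": 0, "rx": -0.7, "ry":0,"rz":0}, {"x": 0, "y": 0, "z": 0, "rx": -0.8, "ry":0,"rz":0}, {"x": 0, "y": 0, "z": 0, "rx": 0.5, "ry":0,"rz":0}]
```

Request:
arm_command(series=[{"x":0,"y":0,"z":0,"rx":2.8,"ry":0,"rz":0},{"x":0,"y":0,"z":0,"rx":3.4,"ry":0,"rz":0},{"x":0,"y":0,"z":0,"rx":2.3,"ry":0,"rz":0},{"x":0,"y":0,"z":0,"rx":0.5,"ry":0,"rz":0},{"x":0,"y":0,"z":0,"rx":-0.7,"ry":0,"rz":0},{"x":0,"y":0,"z":0,"rx":-0.8,"ry":0,"rz":0},{"x":0,"y":0,"z":0,"rx":0.5,"ry":0,"rz":0}])

```text
time: 12.95
tool_pos: [0.4866, 0.2484, 0.0796]
tool_rot: [3.135, -0.0, 3.051]
contact_force: [0.1, -0.5, -8.7]
opening: 0.0294
grip_force: 50.0
```

```bash
python3 -c "
from ctl import *
cycle(6,n=3)"
```

```text
t 13.05 A -0.0443 (free -0.071 off -0.81 n 821) phi_meas 0.0061 piv [0.6163 0.2381 0.0697] cmdphi 0.006981317007977319
t 13.15 A -0.0362 (free -0.059 off -0.69 n 804) phi_meas 0.0070 piv [0.6161 0.2383 0.0695] cmdphi 0.006981317007977319
est A -0.0459 dA -0.0426 b -0.0039 m 0.989 sd [0.0034 0.0676 0.0031 0.0291] res [ 0.0021 -0.0001 -0.0026  0.0064 -0.0052]
pred A each row [-0.047  -0.0388 -0.0236 -0.0091 -0.0017 -0.0005 -0.0008 -0.0013 -0.0021] dA end -0.008100130109214074
t 13.25 final pose [0.4865 0.2493 0.0795 0.0035]
[{"x": 0, "y": 0, "z": 0, "rx": -1.7, "ry":0,"rz":0}, {"x": 0, "y": 0, "z": 0, "rx": -1.6, "ry":0,"rz":0}, {"x": 0, "y": 0, "z": 0, "rx": -0.4, "ry":0,"rz":0}, {"x": 0, "y": 0, "z": 0, "rx": 0.9, "ry":0,"rz":0}, {"x": 0, "y": 0, "z": 0, "rx": 1.3, "ry":0,"rz":0}, {"x": 0, "y": 0, "z": 0, "rx": 0.2, "ry":0,"rz":0}]
```

Request:
arm_command(series=[{"x":0,"y":0,"z":0,"rx":-1.7,"ry":0,"rz":0},{"x":0,"y":0,"z":0,"rx":-1.6,"ry":0,"rz":0},{"x":0,"y":0,"z":0,"rx":-0.4,"ry":0,"rz":0},{"x":0,"y":0,"z":0,"rx":0.9,"ry":0,"rz":0},{"x":0,"y":0,"z":0,"rx":1.3,"ry":0,"rz":0},{"x":0,"y":0,"z":0,"rx":0.2,"ry":0,"rz":0}])

```text
time: 13.85
tool_pos: [0.4865, 0.2502, 0.0795]
tool_rot: [3.138, 0.0, 3.054]
contact_force: [0.1, -0.3, -8.9]
opening: 0.0298
grip_force: 50.0
```

```bash
python3 -c "
from ctl import *
cycle(8,n=3,dx=-90)"
```

```text
t 13.85 A 0.0902 (free 0.073 off -0.51 n 837) phi_meas 0.0040 piv [0.6161 0.2389 0.0695] cmdphi 0.00349065850398866
t 13.95 A 0.0878 (free 0.075 off -0.38 n 919) phi_meas 0.0042 piv [0.6158 0.2377 0.0694] cmdphi 0.00349065850398866
t 14.05 A 0.0740 (free 0.067 off -0.21 n 855) phi_meas 0.0036 piv [0.6159 0.2375 0.0695] cmdphi 0.00349065850398866
est A 0.0910 dA 0.0246 b -0.0038 m 0.869 sd [0.0031 0.0419 0.0003 0.0193] res [ 0.001   0.005  -0.0012 -0.0126 -0.0043  0.0137]
pred A each row [ 0.0898  0.0781  0.0575  0.0344  0.0158  0.0048  0.0002 -0.0012 -0.002
 -0.0028 -0.0036] dA end -0.007677574568388784
t 14.15 final pose [0.3968 0.2572 0.0795 0.0035]
[{"x": 1, "y": 0, "z": 0, "rx": 1.4, "ry":0,"rz":0}, {"x": 9, "y": 0, "z": 0, "rx": 1.5, "ry":0,"rz":0}, {"x": 25, "y": 0, "z": 0, "rx": 0.8, "ry":0,"rz":0}, {"x": 45, "y": 0, "z": 0, "rx": -0.1, "ry":0,"rz":0}, {"x": 65, "y": 0, "z": 0, "rx": -0.7, "ry":0,"rz":0}, {"x": 81, "y": 0, "z": 0, "rx": -0.7, "ry":0,"rz":0}, {"x": 89, "y": 0, "z": 0, "rx": -0.4, "ry":0,"rz":0}, {"x": 90, "y": 0, "z": 0, "rx": 0.0, "ry":0,"rz":0}]
```

```bash
cat > fit.py <<'E'
from ctl import *
L=load(); L["pending"]=None
M=[(8.95,-.1307),(9.05,-.1597),(9.15,-.1478),(9.25,-.1585),(10.15,.0052),(10.35,-.0419),(10.45,-.065),(11.25,.0021),(11.35,-.0193),(12.05,.0839),(12.15,.0910),(13.05,-.0443),(13.15,-.0362),(13.85,.0902),(13.95,.0878),(14.05,.0850)]
M=np.array(M)
segs=[(7.95,9.3,.09),(9.45,10.55,-.156),(10.55,11.45,None),(11.45,12.2,None),(12.25,13.25,.09),(13.25,14.1,None)]
def f(x,lag,full=False):
    b,g,m=x[:3]; L["lag"]=lag; r=[]; k=3; prev=None; out=[]
    for a,c,A0 in segs:
        t=np.arange(a,c+.001,DT); p,y=smooth(L,t)
        if A0 is None:
            A0,d0=x[k:k+2]; k+=2; r+=[(A0-prev[0])/.006,(d0-prev[1])/.04]
        else: d0=0
        A,d=sim(A0,d0,b,m,p*g,y,-.156,.09); prev=A[-1],d[-1]
        i=(M[:,0]>a)&(M[:,0]<=c); r+=list((np.interp(M[i,0],t,A)-M[i,1])/.006)
    return np.array(r+[(m-1)/.03,(b)/.015,(g-1)/.3])
for lag in [-.03,.02,.07]:
    best=None
    for b in [-.008,-.003,.003]:
        for g in [1,1.3]:
            r=least_squares(f,[b,g,1,-.1,-.3,-.02,0,-.04,0],args=(lag,),loss="soft_l1",diff_step=1e-4)
            if best is None or r.cost<best.cost: best=r
    print(lag,round(best.cost,1),best.x,f(best.x,lag))
E
python3 fit.py
```

```text
-0.03 36.3 [-0.007   1.1142  0.9943 -0.079  -0.1499  0.0748  0.1191 -0.0385  0.1254] [-4.2167  0.6167 -1.3667  0.4167 -3.332   0.0282  0.8766 -0.     -0.
 10.9032 14.3811  0.     -0.      1.0167 -0.1667  2.1266 -0.0812  0.6078
  4.1804 -0.2751  0.3667  0.8333 -0.1905 -0.4678  0.3807]
0.02 37.7 [-0.0074  1.1308  1.0066 -0.0834 -0.2505  0.0725  0.0826 -0.0389  0.1124] [-4.2167  0.6167 -1.3667  0.4167 -3.1835  0.0635  0.7677 -0.      0.0002
 11.6105 14.5383 -0.     -0.0003  1.0167 -0.1667  2.3172  0.0427  0.6294
  4.6551 -0.2669  0.3667  0.8333  0.2193 -0.4946  0.436 ]
0.07 39.8 [-0.0078  1.1677  1.0178 -0.0852 -0.2652  0.0731  0.0574 -0.0382  0.119 ] [-4.2167  0.6167 -1.3667  0.4167 -3.0708  0.1178  0.6689  0.      0.0002
 12.6817 15.1256 -0.     -0.0002  1.0167 -0.1667  2.4735  0.1874  0.6473
  4.9016 -0.2592  0.3667  0.8333  0.5929 -0.5222  0.5591]
```

Request:
arm_command(series=[{"x":0,"y":0,"z":0,"rx":1.9,"ry":0,"rz":0}])

```text
time: 14.25
tool_pos: [0.4865, 0.2486, 0.0796]
tool_rot: [-3.112, -0.0, 3.051]
contact_force: [0.1, 0.0, -8.0]
opening: 0.0294
grip_force: 50.0
```

```bash
python3 - <<'E'
from ctl import *
L=load(); L["knots"]+=[[14.15,L["pose"][3],0.],[14.25,L["pose"][3]-np.radians(1.9),0.]]; L["pose"][3]-=np.radians(1.9); L["pending"]=None
def batch(n):
    P=[]
    for i in range(n): s=observe(); P.append((s,cam("scene")))
    for s,a in P:
        F=R.from_euler("xyz",s["tool_rot"])*R.from_euler("xyz",[np.pi,0,np.pi]).inv(); piv=np.array(s["tool_pos"])+F.apply([.13,0,-.01])
        tr=trace(a,"mast")
        if tr:
            l=lean(a,tr[0]["pixels"],[.616,.238,.0695],PSI); l2=lean(a,tr[0]["pixels"],piv,PSI); print("t %.3f A %.4f Ameaspiv %.4f free %.4f off %.2f n %d phi %.4f"%(s["time"],l[1],l2[1],*l[::2],tr[0]["pixels"].sum(),F.as_euler("zyx")[2]),s["tool_pos"])
            L["meas"].append([s["time"],float(l[1])])
batch(4); batch(4); save(L); print(observe()["time"])
E
```

```text
t 14.250 A 0.0832 Ameaspiv 0.0718 free 0.0722 off -0.33 n 851 phi -0.0299 [0.4865 0.2486 0.0796]
t 14.300 A 0.0722 Ameaspiv 0.0649 free 0.0985 off 0.78 n 902 phi -0.0318 [0.4867 0.2492 0.0797]
t 14.350 A 0.0609 Ameaspiv 0.0581 free 0.0615 off 0.02 n 828 phi -0.0296 [0.4867 0.2496 0.0796]
t 14.400 A 0.0522 Ameaspiv 0.0497 free 0.0385 off -0.40 n 876 phi -0.0289 [0.4866 0.2496 0.0795]
t 14.650 A -0.0220 Ameaspiv -0.0268 free -0.0390 off -0.51 n 826 phi -0.0292 [0.4865 0.2491 0.0795]
t 14.700 A -0.0474 Ameaspiv -0.0524 free -0.0870 off -1.19 n 803 phi -0.0292 [0.4865 0.2491 0.0795]
t 14.750 A -0.0756 Ameaspiv -0.0816 free -0.1040 off -0.85 n 804 phi -0.0293 [0.4866 0.2491 0.0795]
t 14.800 A -0.0956 Ameaspiv -0.1021 free -0.1279 off -0.97 n 824 phi -0.0294 [0.4866 0.2492 0.0796]
15.05
```

```bash
python3 - <<'E'
from ctl import *
T=np.array([14.25,14.3,14.35,14.4,14.65,14.7,14.75,14.8]); 
for name,Y in (("meas",[.0718,.0649,.0581,.0497,-.0268,-.0524,-.0816,-.1021]),("fix",[.0832,.0722,.0609,.0522,-.022,-.0474,-.0756,-.0956])):
    t=np.arange(14.25,14.81,DT); p=np.full(len(t),-.0294)
    for m in [.95,1,1.05]:
        r=least_squares(lambda x:np.interp(T,t,sim(x[0],x[1],x[2],m,p,p*0)[0])-Y,[.07,-.2,0]); s=np.sqrt(np.diag(np.linalg.inv(r.jac.T@r.jac)))*.003
        print(name,m,r.x,s,r.fun)
E
```

```text
meas 0.95 [ 0.0705 -0.059  -0.0012] [0.0024 0.0319 0.0022] [-0.0013  0.0011  0.0009  0.     -0.0032 -0.      0.0045 -0.002 ]
meas 1 [ 0.0711 -0.0801 -0.0028] [0.0024 0.032  0.0023] [-0.0007  0.001   0.0004 -0.0006 -0.0025  0.0006  0.0046 -0.0028]
meas 1.05 [ 0.0717 -0.0989 -0.0045] [0.0024 0.0321 0.0025] [-0.0001  0.0008 -0.0001 -0.0011 -0.0019  0.0011  0.0047 -0.0035]
fix 0.95 [ 0.0806 -0.1287  0.0028] [0.0024 0.0319 0.0022] [-0.0026  0.0009  0.003   0.0007 -0.005  -0.0008  0.0044 -0.0006]
fix 1 [ 0.0813 -0.15    0.0012] [0.0024 0.032  0.0023] [-0.0019  0.0008  0.0024  0.0001 -0.0043 -0.0002  0.0045 -0.0014]
fix 1.05 [ 0.0818 -0.169  -0.0004] [0.0024 0.0321 0.0025] [-0.0014  0.0007  0.002  -0.0004 -0.0037  0.0003  0.0046 -0.0021]
```

```bash
python3 - <<'E'
s=open("ctl.py").read()
s=s.replace('r=least_squares(res,[M[0,1],0,L["b"],1.])','r=least_squares(res,[M[0,1],0,L["b"],1.],loss="soft_l1")').replace("-M[:,1])/.005","-M[:,1])/.004").replace("(x[3]-1)/.03","(x[3]-1)/.025")
open("ctl.py","w").write(s)
from ctl import *
L=load(); L.update(lag=0.,b=-.002,sb=.002,meas=[]); save(L); L=measure(2); t=observe()["time"]; A=float(np.mean([m[1] for m in L["meas"]]))
L.update(t0=t-.06,meas=[[t-.05,A],[t-.03,A],[t,A]]); save(L)
plan(L,8,(A,0.,-.002,1.))
E
```

```text
t 15.05 A -0.1631 (free -0.215 off -1.56 n 813) phi_meas -0.0294 piv [0.616  0.2374 0.0696] cmdphi -0.0296705972839036
t 15.15 A -0.1582 (free -0.200 off -1.27 n 759) phi_meas -0.0295 piv [0.616  0.2374 0.0696] cmdphi -0.0296705972839036
pred A each row [-0.1598 -0.1444 -0.1106 -0.0685 -0.0314 -0.0077  0.0019  0.0045  0.0058
  0.0071  0.0086] dA end 0.0152624595747803
t 15.25 final pose [0.4865 0.2493 0.0795 0.0017]
[{"x": 0, "y": 0, "z": 0, "rx": -4.9, "ry":0,"rz":0}, {"x": 0, "y": 0, "z": 0, "rx": -6.5, "ry":0,"rz":0}, {"x": 0, "y": 0, "z": 0, "rx": -5.4, "ry":0,"rz":0}, {"x": 0, "y": 0, "z": 0, "rx": -3.1, "ry":0,"rz":0}, {"x": 0, "y": 0, "z": 0, "rx": -1.1, "ry":0,"rz":0}, {"x": 0, "y": 0, "z": 0, "rx": -0.1, "ry":0,"rz":0}, {"x": 0, "y": 0, "z": 0, "rx": -0.4, "ry":0,"rz":0}, {"x": 0, "y": 0, "z": 0, "rx": -1.8, "ry":0,"rz":0}]
```

Request:
arm_command(series=[{"x":0,"y":0,"z":0,"rx":-4.9,"ry":0,"rz":0},{"x":0,"y":0,"z":0,"rx":-6.5,"ry":0,"rz":0},{"x":0,"y":0,"z":0,"rx":-5.4,"ry":0,"rz":0},{"x":0,"y":0,"z":0,"rx":-3.1,"ry":0,"rz":0},{"x":0,"y":0,"z":0,"rx":-1.1,"ry":0,"rz":0},{"x":0,"y":0,"z":0,"rx":-0.1,"ry":0,"rz":0},{"x":0,"y":0,"z":0,"rx":-0.4,"ry":0,"rz":0},{"x":0,"y":0,"z":0,"rx":-1.8,"ry":0,"rz":0}])

```text
time: 16.05
tool_pos: [0.4864, 0.2499, 0.0794]
tool_rot: [3.139, 0.0, 3.054]
contact_force: [-0.7, 0.0, -9.0]
opening: 0.0294
grip_force: 50.0
```

```bash
python3 -c "
from ctl import *
cycle(6,n=3)"
```

```text
t 16.05 A -0.0091 (free -0.039 off -0.89 n 822) phi_meas 0.0030 piv [0.6159 0.2386 0.0694] cmdphi 0.0017453292519943354
t 16.15 A -0.0325 (free -0.043 off -0.31 n 844) phi_meas 0.0028 piv [0.6158 0.2371 0.0694] cmdphi 0.0017453292519943354
t 16.25 A -0.0591 (free -0.088 off -0.86 n 790) phi_meas 0.0019 piv [0.616  0.2371 0.0696] cmdphi 0.0017453292519943354
est A -0.0670 dA -0.1899 b -0.0072 m 1.001 sd [0.0035 0.1082 0.0056 0.0242] res [-0.0019  0.0004  0.0021 -0.0138 -0.0016  0.0111]
pred A each row [-0.0774 -0.0664 -0.0397 -0.0143 -0.0025 -0.0004 -0.0003 -0.0005 -0.0007] dA end -0.002773399284047139
t 16.35 final pose [0.4865 0.2493 0.0795 0.007 ]
[{"x": 0, "y": 0, "z": 0, "rx": -4.0, "ry":0,"rz":0}, {"x": 0, "y": 0, "z": 0, "rx": -4.4, "ry":0,"rz":0}, {"x": 0, "y": 0, "z": 0, "rx": -2.0, "ry":0,"rz":0}, {"x": 0, "y": 0, "z": 0, "rx": 0.9, "ry":0,"rz":0}, {"x": 0, "y": 0, "z": 0, "rx": 1.9, "ry":0,"rz":0}, {"x": 0, "y": 0, "z": 0, "rx": -0.3, "ry":0,"rz":0}]
```

```bash
cat > fit2.py <<'E'
from ctl import *
L=load(); L["pending"]=None; save(L)
M=np.array([(8.95,-.1307),(9.05,-.1597),(9.15,-.1478),(9.25,-.1585),(10.15,.0052),(10.35,-.0419),(10.45,-.065),(11.25,.0021),(11.35,-.0193),(12.05,.0839),(12.15,.0910),(13.05,-.0443),(13.15,-.0362),(13.85,.0902),(13.95,.0878),(14.05,.080),
(14.25,.0718),(14.3,.0649),(14.35,.0581),(14.4,.0497),(14.65,-.0268),(14.7,-.0524),(14.75,-.0816),(14.8,-.1021),(16.05,-.0091),(16.15,-.0325),(16.25,-.0591)])
segs=[(7.95,9.3,1),(9.45,11.37,0),(12.25,14.1,1),(14.15,14.82,2),(15.25,16.27,0)]
def run(x,ret=False):
    al,be,ga,b,lag,lo,hi,h2,e=x; r=[]; L["lag"]=lag
    for a,c,w in segs:
        t=np.arange(a-.05,c+.001,DT); p,y=smooth(L,t); A=[lo,hi,h2][w]; d=0.; out=[A]; dp=np.gradient(p,DT); ddp=np.gradient(dp,DT)
        for i in range(len(t)-1):
            dd=al*A+be*(p[i]+b)-ga*(d-dp[i])+e*ddp[i]; d+=dd*DT; A+=d*DT
            if A<lo: A,d=lo,max(d,0)
            if A>hi: A,d=hi,min(d,0)
            out.append(A)
        i=(M[:,0]>a)&(M[:,0]<=c); r.append((np.interp(M[i,0],t,out)-M[i,1]))
    if ret: return r
    return np.r_[np.concatenate(r)/.005,(al-6.07)/1.5,(be-43.5)/6,(ga-1.43)/.5,b/.01,lag/.05,(lo+.156)/.004,(hi-.09)/.004,(h2-.08)/.008,(e-.05)/.2]
best=[]
for b in [-.008,-.003,.002]:
  for lag in [-.05,0,.05]:
    for e in [0.,.2,-.2]:
      r=least_squares(run,[6.07,43.5,1.43,b,lag,-.156,.09,.08,e],loss="soft_l1",diff_step=1e-4,x_scale=[1.5,6,.5,.01,.05,.004,.004,.008,.2],max_nfev=60); best.append((r.cost,r.x))
best.sort(key=lambda v:v[0])
for c,x in best[:4]: print(round(c,1),x)
for s in run(best[0][1],True): print(s)
E
python3 fit2.py
```

```text
33.4 [ 2.8812 48.9437  2.3567  0.0004 -0.0206 -0.1554  0.0842  0.0736 -0.3701]
34.2 [ 3.0392 47.8494  2.2885  0.0008 -0.0259 -0.1563  0.0861  0.0748 -0.4017]
46.5 [ 4.6579 46.7919  1.9562  0.0027 -0.0048 -0.1549  0.0865  0.0797 -0.4528]
53.0 [ 4.1547 51.3322  2.008   0.0029  0.0356 -0.1564  0.083   0.079  -0.4187]
[ 0.0011  0.0185 -0.0061  0.0031]
[-0.0091 -0.0003  0.0083  0.0007  0.0135]
[-0.0097 -0.0126 -0.006  -0.0036  0.0042]
[ 0.0076  0.0065  0.0033 -0.0003 -0.0079 -0.0035  0.003  -0.0006]
[0.0159 0.0249 0.041 ]
```

```bash
cat >> h.py <<'E'
def lean(p,mask,piv,yaw):
    "mast angle about the foot's x, pivot fixed; bins square to the present axis estimate"
    ax=lambda A,h=.2:np.array(piv)+h*np.array([np.sin(A)*np.sin(yaw),-np.sin(A)*np.cos(yaw),np.cos(A)])
    ys,xs=np.nonzero(mask); k=proj(p,piv)[0]; P=np.c_[xs,ys]-k; A=0.
    for it in range(5):
        t=proj(p,ax(A))[0]; t1=proj(p,ax(A+.02))[0]; L=np.linalg.norm(t-k); u=(t-k)/L; n=np.array([-u[1],u[0]])
        g=((t1-k)@n/((t1-k)@u))/.02; s=P@u; e=P@n; ss,ee=[],[]
        for b in np.arange(.2*L,1.1*L,1.):
            i=(s>=b-.75)&(s<b+.75)
            if i.sum()>2: ss.append(b); ee.append((e[i].max()+e[i].min())/2)
        ss,ee=np.array(ss),np.array(ee); A+=(ss@ee)/(ss@ss)/g
    c=np.polyfit(ss,ee,1); return A+c[0]/g,A,c[1]
E
python3 - <<'E'
s=open("ctl.py").read()
s=s.replace('tr=trace(a,"mast")\n        if tr and','tr=trace(a,"mast"); np.savez("pics/m%.2f.npz"%s["time"],px=a["pixels"],m=tr[0]["pixels"] if tr else 0)\n        if tr and')
open("ctl.py","w").write(s)
from ctl import *
L=measure(2); 
from importlib import reload
z=np.load("pics/m16.35.npz"); print(observe()["time"])
y,x=np.nonzero(z["m"]); print(x.min(),x.max(),y.min(),y.max())
im=np.where(z["m"][...,None]&0, z["px"],z["px"]); c,_=cv2.findContours(z["m"].astype(np.uint8),cv2.RETR_EXTERNAL,cv2.CHAIN_APPROX_NONE)
big=cv2.resize(z["px"][195:285,240:340],None,fx=6,fy=6,interpolation=cv2.INTER_CUBIC)
cam0=dict(cam("scene"))
def dl(P,col):
    q=(proj(cam0,P)-[240,195]+.5)*6; cv2.polylines(big,[q.astype(int)],False,col,1)
piv=np.array([.616,.238,.0695]); 
for A,col in ((0,(0,255,0)),(-.11,(255,0,0)),(-.16,(0,0,255))):
    dl(piv+np.outer([0,.233],[np.sin(A)*np.sin(PSI),-np.sin(A)*np.cos(PSI),np.cos(A)]),col)
cv2.imwrite("pics/rest.png",big)
E
```

```text
t 16.35 A -0.0663 (free -0.081 off -0.53 n 826) phi_meas 0.0018 piv [0.6161 0.2373 0.0696] cmdphi 0.0017453292519943354
t 16.45 A -0.0776 (free -0.100 off -0.79 n 874) phi_meas 0.0018 piv [0.6161 0.2375 0.0696] cmdphi 0.0017453292519943354
16.55
286 310 200 260
```

View pics/rest.png

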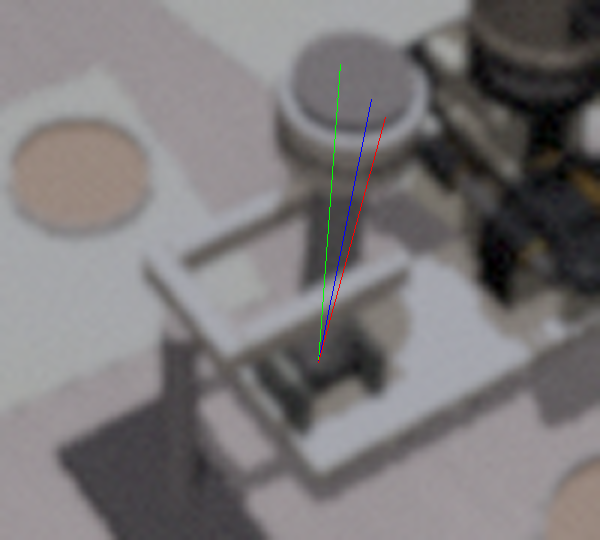

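```bash
cat >> h.py <<'E'
from scipy.optimize import minimize
def model(p,piv,yaw,A,P,S=4):
    "supersampled silhouette of drum and upper tube"
    z=R.from_euler("ZYX",[yaw,P,A]); th=np.linspace(0,2*np.pi,24,endpoint=False); im=np.zeros((384*S//2,512*S//2),np.uint8); o=None
    def hull(r,h0,h1):
        X=np.vstack([np.c_[r*np.cos(th),r*np.sin(th),np.full(24,h)] for h in (h0,h1)]); q=proj(p,np.array(piv)+z.apply(X))
        return cv2.convexHull(((q-OFF+.5)*S*16).astype(np.int32))
    c=proj(p,np.array(piv)+[0,0,.15])[0]; OFF=np.floor(c)-40; im=np.zeros((80*S,80*S),np.uint8)
    for r,a,b in ((.036,.185,.225),(.015,.15,.233)): cv2.fillConvexPoly(im,hull(r,a,b),1,shift=4)
    return im.reshape(80,S,80,S).mean((1,3)),OFF.astype(int)
def lean2(p,mask,piv,yaw,P=None,A0=0.):
    def cost(x):
        im,o=model(p,piv,yaw,x[0]/10,(x[1]/10 if P is None else P)); w=mask[o[1]:o[1]+80,o[0]:o[0]+80]
        # only above the line through the point 0.15 up
        k=proj(p,piv)[0]; t=proj(p,np.array(piv)+[0,0,.2])[0]; u=(t-k)/np.linalg.norm(t-k); c=proj(p,np.array(piv)+[0,0,.165])[0]
        yy,xx=np.mgrid[0:80,0:80]; v=((xx+o[0]-c[0])*u[0]+(yy+o[1]-c[1])*u[1])>0
        return np.sum((im-w)[v]**2)
    best=min((cost([a]+([0] if P is None else [])),a) for a in np.arange(-3,3,.25))[1]
    r=minimize(cost,[best]+([0.] if P is None else []),method="Nelder-Mead",options=dict(initial_simplex=[[best],[best+.1]] if P is not None else [[best,0],[best+.2,0],[best,.2]],xatol=.005,fatol=.02))
    return (r.x/10,r.fun)
E
python3 - <<'E'
from ctl import *
c0=cam("scene")
for n,pv in (("16.35",[.6161,.2373,.0696]),("16.45",[.6161,.2375,.0696])):
    z=np.load("pics/m%s.npz"%n); print(n,lean2(c0,z["m"],pv,PSI),lean2(c0,z["m"],pv,PSI,0.),lean(c0,z["m"],pv,PSI))
for i in range(2):
    s=observe(); a=cam("scene"); tr=trace(a,"mast"); m=tr[0]["pixels"]; print(s["time"],lean2(a,m,pv,PSI),lean2(a,m,pv,PSI,0.),lean(a,m,pv,PSI))
b=cam("side"); np.savez("pics/side1.npz",px=b["pixels"])
for q in ["grip","knuckle","mast_top","mast_neck"]: print(q,[(np.array(d["point"]),round(d["confidence"],2)) for d in mark_of(b,q)[:1]],[(np.array(d["point"]),round(d["confidence"],2)) for d in mark_of(a,q)[:1]])
print(observe()["time"])
E
```

```text
16.35 (array([-0.0376, -0.0138]), np.float64(8.44140625)) (array([-0.0472]), np.float64(22.015625)) (np.float64(-0.08131959712478032), np.float64(-0.0661559924197606), np.float64(-0.5366140464734188))
16.45 (array([-0.0377, -0.0244]), np.float64(22.390625)) (array([-0.0605]), np.float64(43.9921875)) (np.float64(-0.09977862658770216), np.float64(-0.07739080420003473), np.float64(-0.7938190193775698))h.py:45: RuntimeWarning: invalid value encountered in scalar divide
  ss,ee=np.array(ss),np.array(ee); A+=(ss@ee)/(ss@ss)/g
Traceback (most recent call last):
  File "h.py", line 42, in lean
    for b in np.arange(.2*L,1.1*L,1.):
             ~~~~~~~~~^^^^^^^^^^^^^^^
ValueError: arange: cannot compute length
```

```bash
python3 - <<'E'
from ctl import *
pv=[.6161,.2375,.0696]
for i in range(2):
    s=observe(); a=cam("scene"); tr=trace(a,"mast"); m=tr[0]["pixels"]; print(s["time"],m.sum(),tr[0]["confidence"],lean2(a,m,pv,PSI),lean2(a,m,pv,PSI,-.015),lean2(a,m,pv,PSI,0.))
    np.savez("pics/m%.2f.npz"%s["time"],px=a["pixels"],m=m)
b=cam("side"); tr=trace(b,"mast"); np.savez("pics/side1.npz",px=b["pixels"],m=tr[0]["pixels"] if tr else 0)
if tr: print("side",lean2(b,tr[0]["pixels"],pv,PSI))
for q in ["knuckle","mast_top"]: print(q,[(np.array(d["point"]),round(d["confidence"],2)) for d in mark_of(b,q)[:1]],[(np.array(d["point"]),round(d["confidence"],2)) for d in mark_of(a,q)[:1]])
print(observe()["time"])
E
```

```text
16.75 845 0.7 (array([-0.0958, -0.0188]), np.float64(11.57421875)) (array([-0.0981]), np.float64(12.640625)) (array([-0.1064]), np.float64(34.9921875))
16.85 752 0.65 (array([-0.1118, -0.0022]), np.float64(9.93359375)) (array([-0.1061]), np.float64(20.47265625)) (array([-0.1143]), np.float64(10.390625))
side (array([-0.1577, -0.0069]), np.float64(27.546875))
knuckle [(array([0.6125, 0.237 , 0.0702]), 0.66)] [(array([0.614 , 0.2369, 0.0682]), 0.7)]
mast_top [(array([0.6209, 0.2647, 0.3023]), 0.73)] [(array([0.6205, 0.2625, 0.304 ]), 0.66)]
17.25
```

```bash
python3 - <<'E'
s=open("ctl.py").read()
i=s.index("def measure"); j=s.index("def plan")
s=s[:i]+'''PITCH=-.007
def measure(n=2,q=False):
    L=load()
    for i in range(n):
        s=observe(); a=cam("scene"); tr=trace(a,"mast"); F=R.from_euler("xyz",s["tool_rot"])*R.from_euler("xyz",[np.pi,0,np.pi]).inv(); e=F.as_euler("zyx")
        piv=np.array(s["tool_pos"])+F.apply([.1275,0,-.01])
        if not tr: print("no mask"); continue
        np.savez("pics/m%.2f.npz"%s["time"],px=a["pixels"],m=tr[0]["pixels"],piv=piv)
        A,f=lean2(a,tr[0]["pixels"],piv,e[0],PITCH); ok=f<70 and tr[0]["confidence"]>.3
        print("t %.2f A %.4f cost %.0f conf %.2f phi %.4f piv"%(s["time"],A[0],f,tr[0]["confidence"],e[2]),piv,"" if ok else "REJECT")
        if ok: L["meas"].append([s["time"],float(A[0])])
    save(L); return L
'''+s[j:]
open("ctl.py","w").write(s)
from ctl import *
c0=cam("scene")
for n in ["16.35","16.45","16.75","16.85"]:
    m=np.load("pics/m%s.npz"%n)["m"]; print(n,lean2(c0,m,[.6136,.2375,.0696],PSI),*[lean2(c0,m,[.6136,.2375,.0696],PSI,P) for P in (-.007,0.,.01)])
t=observe()["time"]; L=load(); A=-.11; L.update(t0=t-.06,b=-.004,sb=.003,meas=[[t-.05,A],[t-.03,A],[t,A]]); save(L); print(L["pose"])
plan(L,8,(A,0.,-.004,1.))
E
```

```text
16.35 (array([-0.0388, -0.0006]), np.float64(6.98046875)) (array([-0.0362]), np.float64(10.8515625)) (array([-0.0394]), np.float64(7.171875)) (array([-0.0469]), np.float64(16.5078125))
16.45 (array([-0.0378, -0.012 ]), np.float64(21.55078125)) (array([-0.0414]), np.float64(23.1328125)) (array([-0.0469]), np.float64(26.28125)) (array([-0.0594]), np.float64(39.35546875))
16.75 (array([-0.0982, -0.0071]), np.float64(10.29296875)) (array([-0.0983]), np.float64(10.29296875)) (array([-0.099]), np.float64(13.84765625)) (array([-0.1069]), np.float64(30.1875))
16.85 (array([-0.1136,  0.0097]), np.float64(9.28515625)) (array([-0.1032]), np.float64(26.90234375)) (array([-0.1102]), np.float64(17.42578125)) (array([-0.1136]), np.float64(9.48828125))
[0.4864717682228048, 0.24925060670660515, 0.07951551050270925, 0.0017453292519943354]
pred A each row [-0.1073 -0.094  -0.0701 -0.0424 -0.0188 -0.0041  0.0018  0.0034  0.0041
  0.0048  0.0054] dA end 0.006268973048262415
t 17.3 final pose [0.4865 0.2493 0.0795 0.0035]
[{"x": 0, "y": 0, "z": 0, "rx": -2.5, "ry":0,"rz":0}, {"x": 0, "y": 0, "z": 0, "rx": -3.1, "ry":0,"rz":0}, {"x": 0, "y": 0, "z": 0, "rx": -2.2, "ry":0,"rz":0}, {"x": 0, "y": 0, "z": 0, "rx": -0.8, "ry":0,"rz":0}, {"x": 0, "y": 0, "z": 0, "rx": 0.4, "ry":0,"rz":0}, {"x": 0, "y": 0, "z": 0, "rx": 1.0, "ry":0,"rz":0}, {"x": 0, "y": 0, "z": 0, "rx": 0.7, "ry":0,"rz":0}, {"x": 0, "y": 0, "z": 0, "rx": -0.1, "ry":0,"rz":0}]
```

Model-based lean is consistent with the slot geometry (±0.11). Release from the prong again.

Request:
arm_command(series=[{"x":0,"y":0,"z":0,"rx":-2.5,"ry":0,"rz":0},{"x":0,"y":0,"z":0,"rx":-3.1,"ry":0,"rz":0},{"x":0,"y":0,"z":0,"rx":-2.2,"ry":0,"rz":0},{"x":0,"y":0,"z":0,"rx":-0.8,"ry":0,"rz":0},{"x":0,"y":0,"z":0,"rx":0.4,"ry":0,"rz":0},{"x":0,"y":0,"z":0,"rx":1.0,"ry":0,"rz":0},{"x":0,"y":0,"z":0,"rx":0.7,"ry":0,"rz":0},{"x":0,"y":0,"z":0,"rx":-0.1,"ry":0,"rz":0}])

```text
time: 18.1
tool_pos: [0.4864, 0.2496, 0.0794]
tool_rot: [3.137, -0.0, 3.053]
contact_force: [-0.7, 0.8, -8.6]
opening: 0.0298
grip_force: 50.0
```

```bash
python3 -c "
from ctl import *
cycle(7,n=3)"
```

```text
t 18.10 A 0.0958 cost 20 conf 0.89 phi 0.0043 piv [0.6134 0.2384 0.0694] 
t 18.20 A 0.0988 cost 17 conf 0.88 phi 0.0041 piv [0.6134 0.2376 0.0694] 
t 18.30 A 0.1125 cost 23 conf 0.68 phi 0.0036 piv [0.6135 0.2375 0.0695] 
est A 0.1285 dA 0.1561 b -0.0067 m 0.966 sd [0.0034 0.096  0.0031 0.0402] res [-0.0023  0.      0.0031 -0.0075  0.0017  0.0012]
pred A each row [0.135  0.1185 0.0826 0.043  0.0148 0.004  0.0031 0.004  0.0052] dA end 0.014235881815545451
t 18.4 final pose [0.4865 0.2493 0.0795 0.007 ]
[{"x": 0, "y": 0, "z": 0, "rx": 3.7, "ry":0,"rz":0}, {"x": 0, "y": 0, "z": 0, "rx": 4.3, "ry":0,"rz":0}, {"x": 0, "y": 0, "z": 0, "rx": 2.5, "ry":0,"rz":0}, {"x": 0, "y": 0, "z": 0, "rx": -0.2, "ry":0,"rz":0}, {"x": 0, "y": 0, "z": 0, "rx": -2.1, "ry":0,"rz":0}, {"x": 0, "y": 0, "z": 0, "rx": -2.2, "ry":0,"rz":0}, {"x": 0, "y": 0, "z": 0, "rx": -0.2, "ry":0,"rz":0}]
```

```bash
cat > fit3.py <<'E'
from ctl import *
L=load(); L["pending"] and (L["knots"].__class__); L["pending"]=None; save(L)
O=np.array([(8.95,-.1307),(9.05,-.1597),(10.15,.0052),(10.35,-.0419),(10.45,-.065),(13.05,-.0443),(13.15,-.0362),
(14.25,.0718),(14.3,.0649),(14.35,.0581),(14.4,.0497),(14.65,-.0268),(14.7,-.0524),(14.75,-.0816),(14.8,-.1021),(16.05,-.0091),(16.15,-.0325)])
O[:,1]=.874*O[:,1]+.026
M=np.vstack([O,[(16.35,-.038),(16.45,-.042),(16.75,-.098),(18.1,.096),(18.2,.099),(18.3,.109)]])
segs=[(7.95,9.1,1),(9.45,10.47,0),(12.25,13.17,1),(14.15,14.82,1),(15.25,16.47,0),(17.3,18.32,0)]
def run(x,ret=False):
    al,be,ga,b,lo,hi,e=x; r=[]; L["lag"]=0
    for a,c,w in segs:
        t=np.arange(a-.02,c+.001,DT); p,y=smooth(L,t); A=[lo,hi][w]; d=0.; out=[A]; dp=np.gradient(p,DT)
        for i in range(len(t)-1):
            dd=al*A+be*(p[i]+b)-ga*(d-dp[i]); d+=dd*DT; A+=d*DT
            if A<lo: A=lo; d=max(d,-e*d)
            if A>hi: A=hi; d=min(d,-e*d)
            out.append(A)
        i=(M[:,0]>a)&(M[:,0]<=c); r.append((np.interp(M[i,0],t,out)-M[i,1]))
    if ret: return r
    return np.r_[np.concatenate(r)/.008,(al-6.07)/1.8,(be-43.5)/3,(ga-1.43)/.15,b/.006,(lo+.11)/.005,(hi-.106)/.005,(e-.4)/.3]
best=[]
for b in [-.008,-.004,0,.004]:
  for al in [3,5,7]:
    for e in [.1,.4,.7]:
      r=least_squares(run,[al,43.5,1.43,b,-.11,.106,e],loss="soft_l1",diff_step=1e-4,x_scale=[1.5,4,.2,.01,.004,.004,.3],max_nfev=50); best.append((r.cost,r.x))
best.sort(key=lambda v:v[0])
for c,x in best[:5]: print(round(c,1),x)
for s in run(best[0][1],True): print(s)
E
python3 fit3.py
```

```text
16.3 [ 3.2949 47.0693  1.3967 -0.0005 -0.1094  0.1     0.2447]
17.2 [ 2.7081 46.1416  1.4108 -0.0007 -0.1091  0.1041  0.2784]
17.8 [ 1.7222 44.4025  1.3527 -0.0004 -0.1084  0.1029  0.2462]
19.5 [ 1.9338 43.8524  1.4168 -0.0012 -0.1095  0.1047  0.3291]
19.6 [ 1.9676 42.3822  1.3883 -0.0012 -0.1099  0.1012  0.35  ]
[-0.0061  0.0042]
[0.0079 0.001  0.0013]
[0.0358 0.0407]
[ 0.0089  0.0101  0.0089  0.0067 -0.006  -0.0059 -0.0047 -0.0134]
[ 0.0058  0.0033  0.0026 -0.0086]
[-0.0031 -0.0065 -0.0127]
```

```bash
sed -i 's#(x\[3\]-1)/.025#(x[3]-.945)/.012#; s#L\["b"\],1\.\]#L["b"],.945]#' ctl.py; python3 -c "
from ctl import *
L=load(); t=observe()['time']; A=.104; L.update(t0=t-.06,b=-.0005,sb=.0015,meas=[[t-.05,A],[t-.03,A],[t,A]],pending=None); save(L); print(L['pose'])
plan(L,9,(A,0.,-.0005,.945))"
```

```text
[0.4864717682228048, 0.24925060670660515, 0.07951551050270925, 0.003490658503988665]
pred A each row [0.101  0.0881 0.0663 0.042  0.0219 0.0092 0.0035 0.0022 0.0024 0.0027
 0.0028] dA end -0.0006002166229203262
t 18.4 final pose [0.4865 0.2493 0.0795 0.    ]
[{"x": 0, "y": 0, "z": 0, "rx": 2.0, "ry":0,"rz":0}, {"x": 0, "y": 0, "z": 0, "rx": 2.4, "ry":0,"rz":0}, {"x": 0, "y": 0, "z": 0, "rx": 1.6, "ry":0,"rz":0}, {"x": 0, "y": 0, "z": 0, "rx": 0.5, "ry":0,"rz":0}, {"x": 0, "y": 0, "z": 0, "rx": -0.3, "ry":0,"rz":0}, {"x": 0, "y": 0, "z": 0, "rx": -0.6, "ry":0,"rz":0}, {"x": 0, "y": 0, "z": 0, "rx": -0.4, "ry":0,"rz":0}, {"x": 0, "y": 0, "z": 0, "rx": -0.1, "ry":0,"rz":0}, {"x": 0, "y": 0, "z": 0, "rx": 0.2, "ry":0,"rz":0}]
```

Request:
arm_command(series=[{"x":0,"y":0,"z":0,"rx":2.0,"ry":0,"rz":0},{"x":0,"y":0,"z":0,"rx":2.4,"ry":0,"rz":0},{"x":0,"y":0,"z":0,"rx":1.6,"ry":0,"rz":0},{"x":0,"y":0,"z":0,"rx":0.5,"ry":0,"rz":0},{"x":0,"y":0,"z":0,"rx":-0.3,"ry":0,"rz":0},{"x":0,"y":0,"z":0,"rx":-0.6,"ry":0,"rz":0},{"x":0,"y":0,"z":0,"rx":-0.4,"ry":0,"rz":0},{"x":0,"y":0,"z":0,"rx":-0.1,"ry":0,"rz":0},{"x":0,"y":0,"z":0,"rx":0.2,"ry":0,"rz":0}])

```text
time: 19.3
tool_pos: [0.4866, 0.2493, 0.0796]
tool_rot: [-3.141, 0.0, 3.052]
contact_force: [-0.4, -0.1, -9.5]
opening: 0.0297
grip_force: 50.0
```

```bash
python3 -c "
from ctl import *
cycle(9,n=2,dx=-90)"
```

```text
t 19.30 A -0.0999 cost 10 conf 0.72 phi -0.0004 piv [0.6136 0.2379 0.0696] 
t 19.40 A -0.5200 cost 0 conf 0.36 phi -0.0001 piv [0.6136 0.2382 0.0696] 
est A -0.6298 dA -1.2432 b -0.0018 m 1.054 sd [0.0052 0.1518 0.0023 0.3097] res [ 0.0084 -0.0004 -0.0127 -0.3139  0.007 ]
pred A each row [-0.7213 -0.73   -0.6581 -0.5295 -0.3679 -0.1995 -0.0703 -0.0137 -0.0022
  0.0002  0.0019] dA end 0.015607408572031557
t 19.5 final pose [0.3968 0.2572 0.0795 0.0017]
[{"x": 1, "y": 0, "z": 0, "rx": -16.0, "ry":0,"rz":0}, {"x": 7, "y": 0, "z": 0, "rx": -17.1, "ry":0,"rz":0}, {"x": 19, "y": 0, "z": 0, "rx": -15.0, "ry":0,"rz":0}, {"x": 36, "y": 0, "z": 0, "rx": -12.7, "ry":0,"rz":0}, {"x": 54, "y": 0, "z": 0, "rx": -10.1, "ry":0,"rz":0}, {"x": 71, "y": 0, "z": 0, "rx": -4.4, "ry":0,"rz":0}, {"x": 83, "y": 0, "z": 0, "rx": 7.6, "ry":0,"rz":0}, {"x": 89, "y": 0, "z": 0, "rx": 10.2, "ry":0,"rz":0}, {"x": 90, "y": 0, "z": 0, "rx": -0.1, "ry":0,"rz":0}]
```

```bash
python3 - <<'E'
s=open("fit3.py").read()
s=s.replace("(18.3,.109)]","(18.3,.109),(19.3,-.1)]").replace("(17.3,18.32,0)]","(17.3,18.32,0),(18.4,19.32,1)]")
s=s.replace("al,be,ga,b,lo,hi,e=x","al,be,ga,b,lo,hi,e,lag,kk=x").replace('L["lag"]=0','L["lag"]=lag').replace("-ga*(d-dp[i]);","-ga*d+kk*dp[i];")
s=s.replace("(be-43.5)/3,(ga-1.43)/.15","(be-43.5)/8,(ga-1.43)/.6").replace("(e-.4)/.3]","(e-.4)/.3,lag/.04,(kk-1.43)/1.]")
s=s.replace("[al,43.5,1.43,b,-.11,.106,e]","[al,43.5,1.43,b,-.11,.106,e,lg,1.43]").replace(".004,.3],max",".004,.3,.05,1],max").replace("for e in [.1,.4,.7]:","for e,lg in [(.1,0),(.5,0),(.3,-.05),(.3,.05)]:")
open("fit4.py","w").write(s)
from ctl import *
L=load(); L["pending"]=None; L["meas"]=L["meas"][:-1]; save(L)
E
time python3 fit4.py
```

```text
16.9 [ 4.7087 51.9163  1.6564 -0.0026 -0.109   0.0912  0.2264  0.0451  1.0502]
16.9 [ 4.528  51.8377  1.7089 -0.0026 -0.1088  0.0904  0.221   0.0522  1.154 ]
16.9 [ 3.9605 50.5138  1.6075 -0.0025 -0.1089  0.0914  0.2197  0.0477  0.9272]
17.0 [ 3.9052 50.8928  1.6888 -0.0024 -0.1091  0.0911  0.2223  0.0501  1.0144]
17.0 [ 4.4121 50.7651  1.5722 -0.0027 -0.1089  0.0916  0.2373  0.0499  1.0038]
[-0.0203  0.0046]
[ 0.0151  0.0015 -0.0015]
[0.0031 0.0015]
[ 0.0022  0.006   0.0068  0.0063 -0.0033 -0.0035 -0.0031 -0.0129]
[ 0.013   0.0072  0.0003 -0.0148]
[-0.0049 -0.0089 -0.0178]
[0.0352]
real	0m31.169s
user	0m31.696s
sys	0m0.172s
```

```bash
sed -i 's#-.365\*(A-phi\[i\])#-.365*(A-1.1*phi[i])#; s#(x\[3\]-.945)/.012#(x[3]-.955)/.012#; s#L\["b"\],.945\]#L["b"],.955]#' ctl.py; python3 -c "
from ctl import *
L=load(); t=observe()['time']; A=-.107; L.update(lag=.03,t0=t-.06,b=-.002,sb=.002,meas=[[t-.05,A],[t-.03,A],[t,A]],pending=None); save(L); print(L['pose'])
plan(L,6,(A,0.,-.002,.955))"
```

```text
[0.4864717682228048, 0.24925060670660515, 0.07951551050270925, 5.637851296924623e-18]
pred A each row [-0.1041 -0.0857 -0.053  -0.021  -0.0031  0.0011  0.0017  0.0019  0.002 ] dA end 0.0009731062602213252
t 19.5 final pose [0.4865 0.2493 0.0795 0.0017]
[{"x": 0, "y": 0, "z": 0, "rx": -3.1, "ry":0,"rz":0}, {"x": 0, "y": 0, "z": 0, "rx": -3.1, "ry":0,"rz":0}, {"x": 0, "y": 0, "z": 0, "rx": -0.9, "ry":0,"rz":0}, {"x": 0, "y": 0, "z": 0, "rx": 1.3, "ry":0,"rz":0}, {"x": 0, "y": 0, "z": 0, "rx": 1.8, "ry":0,"rz":0}, {"x": 0, "y": 0, "z": 0, "rx": -0.1, "ry":0,"rz":0}]
```

Request:
arm_command(series=[{"x":0,"y":0,"z":0,"rx":-3.1,"ry":0,"rz":0},{"x":0,"y":0,"z":0,"rx":-3.1,"ry":0,"rz":0},{"x":0,"y":0,"z":0,"rx":-0.9,"ry":0,"rz":0},{"x":0,"y":0,"z":0,"rx":1.3,"ry":0,"rz":0},{"x":0,"y":0,"z":0,"rx":1.8,"ry":0,"rz":0},{"x":0,"y":0,"z":0,"rx":-0.1,"ry":0,"rz":0}])

```text
time: 20.1
tool_pos: [0.4865, 0.2503, 0.0794]
tool_rot: [3.14, 0.0, 3.054]
contact_force: [-0.2, -0.4, -8.1]
opening: 0.0297
grip_force: 50.0
```

```bash
python3 -c "
from ctl import *
cycle(5,n=2)"
```

```text
t 20.10 A -0.0056 cost 34 conf 0.57 phi 0.0020 piv [0.6136 0.2392 0.0695] 
t 20.20 A -0.0134 cost 23 conf 0.60 phi 0.0019 piv [0.6134 0.2377 0.0694] 
est A -0.0140 dA -0.0328 b -0.0027 m 0.955 sd [0.0026 0.0441 0.002  0.0119] res [-0.0001  0.0002  0.0001 -0.0032  0.0025]
pred A each row [-0.016  -0.0131 -0.0071 -0.0029 -0.0023 -0.0022 -0.0021 -0.0016] dA end 0.005355886657786319
t 20.3 final pose [0.4865 0.2493 0.0795 0.0035]
[{"x": 0, "y": 0, "z": 0, "rx": -0.9, "ry":0,"rz":0}, {"x": 0, "y": 0, "z": 0, "rx": -0.7, "ry":0,"rz":0}, {"x": 0, "y": 0, "z": 0, "rx": 0.1, "ry":0,"rz":0}, {"x": 0, "y": 0, "z": 0, "rx": 0.5, "ry":0,"rz":0}, {"x": 0, "y": 0, "z": 0, "rx": -0.1, "ry":0,"rz":0}]
```

Request:
arm_command(series=[{"x":0,"y":0,"z":0,"rx":-0.9,"ry":0,"rz":0},{"x":0,"y":0,"z":0,"rx":-0.7,"ry":0,"rz":0},{"x":0,"y":0,"z":0,"rx":0.1,"ry":0,"rz":0},{"x":0,"y":0,"z":0,"rx":0.5,"ry":0,"rz":0},{"x":0,"y":0,"z":0,"rx":-0.1,"ry":0,"rz":0}])

```text
time: 20.8
tool_pos: [0.4866, 0.2498, 0.0795]
tool_rot: [3.138, 0.0, 3.053]
contact_force: [0.0, 0.5, -7.9]
opening: 0.0294
grip_force: 50.0
```

```bash
python3 -c "
from ctl import *
cycle(6,n=3,dx=-85)"
```

```text
t 20.80 A 0.0063 cost 16 conf 0.63 phi 0.0036 piv [0.6136 0.2386 0.0695] 
t 20.90 A 0.0102 cost 14 conf 0.76 phi 0.0039 piv [0.6134 0.238  0.0695] 
t 21.00 A 0.0144 cost 26 conf 0.90 phi 0.0036 piv [0.6135 0.2379 0.0695] 
est A 0.0174 dA 0.0430 b -0.0021 m 0.956 sd [0.0025 0.0266 0.0006 0.0118] res [-0.0002 -0.0037  0.0027  0.0013  0.     -0.0009]
pred A each row [ 0.0205  0.0186  0.012   0.0045 -0.0002 -0.0015 -0.0021 -0.0028 -0.0037] dA end -0.009452706719757254
t 21.1 final pose [0.4018 0.2568 0.0795 0.0017]
[{"x": 3, "y": 0, "z": 0, "rx": 0.9, "ry":0,"rz":0}, {"x": 18, "y": 0, "z": 0, "rx": 0.9, "ry":0,"rz":0}, {"x": 43, "y": 0, "z": 0, "rx": 0.4, "ry":0,"rz":0}, {"x": 67, "y": 0, "z": 0, "rx": -0.2, "ry":0,"rz":0}, {"x": 82, "y": 0, "z": 0, "rx": -0.4, "ry":0,"rz":0}, {"x": 85, "y": 0, "z": 0, "rx": 0.1, "ry":0,"rz":0}]
```

Request:
arm_command(series=[{"x":3,"y":0,"z":0,"rx":0.9,"ry":0,"rz":0},{"x":18,"y":0,"z":0,"rx":0.9,"ry":0,"rz":0},{"x":43,"y":0,"z":0,"rx":0.4,"ry":0,"rz":0},{"x":67,"y":0,"z":0,"rx":-0.2,"ry":0,"rz":0},{"x":82,"y":0,"z":0,"rx":-0.4,"ry":0,"rz":0},{"x":85,"y":0,"z":0,"rx":0.1,"ry":0,"rz":0}])

```text
time: 21.7
tool_pos: [0.3997, 0.2566, 0.0796]
tool_rot: [3.141, -0.002, 3.053]
contact_force: [1.2, -0.8, -8.4]
opening: 0.0297
grip_force: 50.0
```

```bash
python3 -c "
from ctl import *
cycle(5,n=2)"
```

```text
t 21.70 A 0.0292 cost 37 conf 0.74 phi 0.0004 piv [0.5267 0.2454 0.0693] 
t 21.80 A 0.0325 cost 18 conf 0.94 phi 0.0014 piv [0.5291 0.246  0.0701] 
est A 0.0394 dA 0.0691 b -0.0013 m 0.965 sd [0.0026 0.0322 0.0003 0.0147] res [-0.0008  0.0017  0.0018  0.0026 -0.0019  0.0004]
pred A each row [0.0427 0.0335 0.0165 0.0047 0.0025 0.003  0.0041 0.0054] dA end 0.014027362779597999
t 21.9 final pose [0.4018 0.2568 0.0795 0.0017]
[{"x": 0, "y": 0, "z": 0, "rx": 2.3, "ry":0,"rz":0}, {"x": 0, "y": 0, "z": 0, "rx": 1.7, "ry":0,"rz":0}, {"x": 0, "y": 0, "z": 0, "rx": -0.4, "ry":0,"rz":0}, {"x": 0, "y": 0, "z": 0, "rx": -1.5, "ry":0,"rz":0}, {"x": 0, "y": 0, "z": 0, "rx": 0.0, "ry":0,"rz":0}]
```

Request:
arm_command(series=[{"x":0,"y":0,"z":0,"rx":2.3,"ry":0,"rz":0},{"x":0,"y":0,"z":0,"rx":1.7,"ry":0,"rz":0},{"x":0,"y":0,"z":0,"rx":-0.4,"ry":0,"rz":0},{"x":0,"y":0,"z":0,"rx":-1.5,"ry":0,"rz":0},{"x":0,"y":0,"z":0,"rx":0,"ry":0,"rz":0}])

```text
time: 22.4
tool_pos: [0.4021, 0.2559, 0.0795]
tool_rot: [3.139, -0.0, 3.051]
contact_force: [-0.4, 0.2, -8.3]
opening: 0.0296
grip_force: 50.0
```

```bash
python3 -c "
from ctl import *
cycle(7,n=2,dyl=-50)"
```

```text
t 22.40 A 0.0275 cost 15 conf 0.89 phi 0.0026 piv [0.529  0.2443 0.0694] 
t 22.50 A 0.0373 cost 20 conf 0.93 phi 0.0023 piv [0.5294 0.2454 0.0697] 
est A 0.0425 dA 0.0824 b -0.0011 m 0.986 sd [0.0026 0.036  0.0003 0.0163] res [-0.0001  0.0005  0.001   0.0049  0.0012 -0.0025]
pred A each row [0.0506 0.0546 0.0509 0.0405 0.0258 0.0111 0.003  0.0024 0.0033] dA end 0.013412632466381762
t 22.6 final pose [0.3974 0.207  0.0794 0.0017]
[{"x": 0, "y": -1, "z": 0, "rx": -1.8, "ry":0,"rz":0}, {"x": 0, "y": -7, "z": 0, "rx": -2.1, "ry":0,"rz":0}, {"x": 0, "y": -18, "z": 0, "rx": -0.7, "ry":0,"rz":0}, {"x": 0, "y": -32, "z": 0, "rx": 1.6, "ry":0,"rz":0}, {"x": 0, "y": -43, "z": 0, "rx": 3.4, "ry":0,"rz":0}, {"x": 0, "y": -49, "z": 0, "rx": 3.1, "ry":0,"rz":0}, {"x": 0, "y": -50, "z": 0, "rx": 0.0, "ry":0,"rz":0}]
```

```bash
python3 -c "
from ctl import *
L=load(); L['pending']=None; L['b']=0.; L['sb']=.002; save(L); t=observe()['time']
for w in (.9,1.7,2.5):
    e=estimate(L,t,w); print(w,np.round(e[:4],4),e[4],e[5])
    if w==1.7: E=e
plan(L,6,E[:4],dyl=-25)"
```

```text
0.9 [0.0452 0.0962 0.0004 0.9553] [0.004  0.0368 0.0019 0.012 ] [-0.0001  0.0013 -0.0011]
1.7 [0.0452 0.0966 0.0005 0.9558] [0.004  0.0206 0.0007 0.0118] [ 0.0001 -0.0022  0.0023  0.0012 -0.0012]
2.5 [ 0.0422  0.0806 -0.0005  0.9626] [0.0041 0.0195 0.0004 0.0141] [ 0.0006 -0.0024 -0.002  -0.0009  0.0019  0.0062  0.0011 -0.0027]
pred A each row [0.0532 0.0527 0.0412 0.024  0.0085 0.0012 0.0003 0.0007 0.0014] dA end 0.007031964037886918
t 22.6 final pose [0.3996 0.2319 0.0795 0.    ]
[{"x": 0, "y": -1, "z": 0, "rx": -0.4, "ry":0,"rz":0}, {"x": 0, "y": -5, "z": 0, "rx": -0.2, "ry":0,"rz":0}, {"x": 0, "y": -12, "z": 0, "rx": 0.7, "ry":0,"rz":0}, {"x": 0, "y": -20, "z": 0, "rx": 1.7, "ry":0,"rz":0}, {"x": 0, "y": -24, "z": 0, "rx": 1.7, "ry":0,"rz":0}, {"x": 0, "y": -25, "z": 0, "rx": 0.1, "ry":0,"rz":0}]
```

Request:
arm_command(series=[{"x":0,"y":-1,"z":0,"rx":-0.4,"ry":0,"rz":0},{"x":0,"y":-5,"z":0,"rx":-0.2,"ry":0,"rz":0},{"x":0,"y":-12,"z":0,"rx":0.7,"ry":0,"rz":0},{"x":0,"y":-20,"z":0,"rx":1.7,"ry":0,"rz":0},{"x":0,"y":-24,"z":0,"rx":1.7,"ry":0,"rz":0},{"x":0,"y":-25,"z":0,"rx":0.1,"ry":0,"rz":0}])

```text
time: 23.2
tool_pos: [0.3996, 0.2318, 0.0795]
tool_rot: [3.141, 0.0, 3.053]
contact_force: [-0.6, 0.6, -7.2]
opening: 0.0301
grip_force: 50.0
```

```bash
sed -i 's/win=5\./win=1.9/' ctl.py; python3 -c "
from ctl import *
cycle(7,n=2,dyl=-60)"
```

```text
t 23.20 A 0.0048 cost 11 conf 0.56 phi 0.0003 piv [0.5266 0.2205 0.0695] 
t 23.30 A -0.0163 cost 26 conf 0.95 phi 0.0002 piv [0.5265 0.2198 0.0694] 
est A -0.0124 dA -0.0204 b 0.0000 m 0.956 sd [0.0041 0.0212 0.0007 0.0118] res [-0.0021  0.0031  0.0015 -0.0016 -0.0122  0.0058]
pred A each row [-0.012  -0.0044  0.0074  0.017   0.0179  0.0096  0.0013 -0.0002 -0.0003] dA end -0.0014216611206911611
t 23.4 final pose [0.3943 0.1721 0.0795 0.    ]
[{"x": 0, "y": -1, "z": 0, "rx": -4.2, "ry":0,"rz":0}, {"x": 0, "y": -9, "z": 0, "rx": -4.9, "ry":0,"rz":0}, {"x": 0, "y": -22, "z": 0, "rx": -2.3, "ry":0,"rz":0}, {"x": 0, "y": -38, "z": 0, "rx": 1.7, "ry":0,"rz":0}, {"x": 0, "y": -51, "z": 0, "rx": 4.8, "ry":0,"rz":0}, {"x": 0, "y": -59, "z": 0, "rx": 4.6, "ry":0,"rz":0}, {"x": 0, "y": -60, "z": 0, "rx": 0.0, "ry":0,"rz":0}]
```

Request:
arm_command(series=[{"x":0,"y":-1,"z":0,"rx":-4.2,"ry":0,"rz":0},{"x":0,"y":-9,"z":0,"rx":-4.9,"ry":0,"rz":0},{"x":0,"y":-22,"z":0,"rx":-2.3,"ry":0,"rz":0},{"x":0,"y":-38,"z":0,"rx":1.7,"ry":0,"rz":0},{"x":0,"y":-51,"z":0,"rx":4.8,"ry":0,"rz":0},{"x":0,"y":-59,"z":0,"rx":4.6,"ry":0,"rz":0},{"x":0,"y":-60,"z":0,"rx":0,"ry":0,"rz":0}])

```text
time: 24.1
tool_pos: [0.3944, 0.173, 0.0794]
tool_rot: [3.139, 0.0, 3.055]
contact_force: [-0.3, -0.2, -8.6]
opening: 0.03
grip_force: 50.0
```

```bash
python3 -c "
from ctl import *
cycle(8,n=2,dyl=-70,dx=40)"
```

```text
t 24.10 A 0.0111 cost 28 conf 0.69 phi 0.0022 piv [0.5214 0.162  0.0694] 
t 24.20 A -0.0098 cost 33 conf 0.84 phi 0.0019 piv [0.5211 0.1598 0.0695] 
est A -0.0076 dA -0.0280 b -0.0009 m 0.952 sd [0.004  0.0369 0.001  0.0124] res [ 0.0001 -0.0063  0.0112 -0.0129  0.0048]
pred A each row [-0.0086 -0.0046  0.0031  0.0122  0.018   0.0169  0.0092  0.0028  0.0024
  0.0034  0.0047] dA end 0.01551411608900546
t 24.3 final pose [0.4279 0.0988 0.0795 0.0017]
[{"x": -1, "y": -1, "z": 0, "rx": -3.3, "ry":0,"rz":0}, {"x": -4, "y": -7, "z": 0, "rx": -4.3, "ry":0,"rz":0}, {"x": -11, "y": -19, "z": 0, "rx": -3.2, "ry":0,"rz":0}, {"x": -20, "y": -35, "z": 0, "rx": -0.5, "ry":0,"rz":0}, {"x": -29, "y": -51, "z": 0, "rx": 2.5, "ry":0,"rz":0}, {"x": -36, "y": -63, "z": 0, "rx": 4.4, "ry":0,"rz":0}, {"x": -39, "y": -69, "z": 0, "rx": 3.7, "ry":0,"rz":0}, {"x": -40, "y": -70, "z": 0, "rx": -0.1, "ry":0,"rz":0}]
```

Request:
arm_command(series=[{"x":-1,"y":-1,"z":0,"rx":-3.3,"ry":0,"rz":0},{"x":-4,"y":-7,"z":0,"rx":-4.3,"ry":0,"rz":0},{"x":-11,"y":-19,"z":0,"rx":-3.2,"ry":0,"rz":0},{"x":-20,"y":-35,"z":0,"rx":-0.5,"ry":0,"rz":0},{"x":-29,"y":-51,"z":0,"rx":2.5,"ry":0,"rz":0},{"x":-36,"y":-63,"z":0,"rx":4.4,"ry":0,"rz":0},{"x":-39,"y":-69,"z":0,"rx":3.7,"ry":0,"rz":0},{"x":-40,"y":-70,"z":0,"rx":-0.1,"ry":0,"rz":0}])

```text
time: 25.1
tool_pos: [0.429, 0.099, 0.0795]
tool_rot: [3.141, 0.001, 3.054]
contact_force: [-0.8, 0.6, -8.3]
opening: 0.0294
grip_force: 50.0
```

```bash
python3 -c "
from ctl import *
sent(); L=load(); d=np.array([.608,.0083])-.1275*FX[:2]-np.array(L['pose'][:2]); dx,dy=1e3*d@FX[:2],1e3*d@FY[:2]; print(dx,dy)
cycle(8,n=2,dyl=dy,dx=dx)"
```

```text
59.87185211399061 -74.25221738372262
t 25.10 A 0.0467 cost 14 conf 0.95 phi 0.0005 piv [0.556  0.0879 0.0696] 
no mask
est A 0.0767 dA 0.1819 b 0.0034 m 0.954 sd [0.0059 0.1098 0.0044 0.0121] res [-0.0035  0.0078 -0.0004]
pred A each row [0.0932 0.0982 0.0882 0.069  0.0474 0.0271 0.0106 0.002  0.0008 0.0009
 0.001 ] dA end 0.0008581489859608817
t 25.3 final pose [ 0.4812  0.0198  0.0793 -0.0035]
[{"x": -1, "y": -1, "z": 0, "rx": -0.5, "ry":0,"rz":0}, {"x": -6, "y": -8, "z": 0, "rx": -1.1, "ry":0,"rz":0}, {"x": -16, "y": -20, "z": 0, "rx": -0.9, "ry":0,"rz":0}, {"x": -30, "y": -37, "z": 0, "rx": 0.4, "ry":0,"rz":0}, {"x": -43, "y": -54, "z": 0, "rx": 2.4, "ry":0,"rz":0}, {"x": -54, "y": -67, "z": 0, "rx": 3.9, "ry":0,"rz":0}, {"x": -59, "y": -73, "z": 0, "rx": 3.5, "ry":0,"rz":0}, {"x": -60, "y": -74, "z": 0, "rx": 0.3, "ry":0,"rz":0}]
```

```bash
sed -i 's/win=1.9/win=2.4/' ctl.py; python3 -c "
from ctl import *
L=load(); L['pending']=None; L['b']=0.; L['sb']=.001; save(L)
cycle(7,n=1,dyl=-50,dx=40)"
```

```text
t 25.30 A 0.0813 cost 22 conf 0.76 phi -0.0007 piv [0.5552 0.0869 0.0696] 
est A 0.0942 dA 0.1729 b 0.0009 m 0.958 sd [0.006  0.0303 0.0007 0.0123] res [-0.0036  0.0101 -0.0162  0.004   0.0065 -0.0033]
pred A each row [0.109  0.1097 0.0921 0.0635 0.0343 0.0124 0.0028 0.0013 0.0009] dA end -0.008280505438520228
t 25.4 final pose [ 0.4634  0.0455  0.0794 -0.0017]
[{"x": -1, "y": -1, "z": 0, "rx": -0.1, "ry":0,"rz":0}, {"x": -6, "y": -7, "z": 0, "rx": -0.1, "ry":0,"rz":0}, {"x": -15, "y": -18, "z": 0, "rx": 0.4, "ry":0,"rz":0}, {"x": -25, "y": -32, "z": 0, "rx": 1.5, "ry":0,"rz":0}, {"x": -34, "y": -43, "z": 0, "rx": 2.6, "ry":0,"rz":0}, {"x": -39, "y": -49, "z": 0, "rx": 2.4, "ry":0,"rz":0}, {"x": -40, "y": -50, "z": 0, "rx": 0.2, "ry":0,"rz":0}]
```

Request:
arm_command(series=[{"x":-1,"y":-1,"z":0,"rx":-0.1,"ry":0,"rz":0},{"x":-6,"y":-7,"z":0,"rx":-0.1,"ry":0,"rz":0},{"x":-15,"y":-18,"z":0,"rx":0.4,"ry":0,"rz":0},{"x":-25,"y":-32,"z":0,"rx":1.5,"ry":0,"rz":0},{"x":-34,"y":-43,"z":0,"rx":2.6,"ry":0,"rz":0},{"x":-39,"y":-49,"z":0,"rx":2.4,"ry":0,"rz":0},{"x":-40,"y":-50,"z":0,"rx":0.2,"ry":0,"rz":0}])

```text
time: 26.1
tool_pos: [0.4643, 0.0449, 0.0793]
tool_rot: [-3.14, 0.001, 3.053]
contact_force: [0.9, 0.8, -8.7]
opening: 0.03
grip_force: 50.0
```

```bash
python3 -c "
from ctl import *
sent(); L=load(); d=np.array([.608,.0083])-.1275*FX[:2]-np.array(L['pose'][:2]); dx,dy=1e3*d@FX[:2],1e3*d@FY[:2]; print(dx,dy)
cycle(6,n=2,dyl=dy,dx=dx)"
```

```text
19.871852113990634 -24.25229353805822
t 26.10 A -0.0419 cost 30 conf 0.71 phi -0.0012 piv [0.5913 0.0336 0.0694] 
t 26.20 A -0.0530 cost 23 conf 0.96 phi -0.0012 piv [0.5906 0.0329 0.0692] 
est A -0.0619 dA -0.1053 b 0.0003 m 0.953 sd [0.007  0.0305 0.0007 0.0103] res [-0.0043  0.0139  0.004  -0.0105 -0.0006  0.0009]
pred A each row [-0.0675 -0.0553 -0.0294 -0.006   0.0025  0.0006  0.0004  0.0009  0.0015] dA end 0.006138644891172311
t 26.3 final pose [0.4812 0.0198 0.0794 0.    ]
[{"x": -1, "y": -1, "z": 0, "rx": -4.9, "ry":0,"rz":0}, {"x": -4, "y": -5, "z": 0, "rx": -4.8, "ry":0,"rz":0}, {"x": -10, "y": -12, "z": 0, "rx": -1.0, "ry":0,"rz":0}, {"x": -16, "y": -19, "z": 0, "rx": 3.1, "ry":0,"rz":0}, {"x": -19, "y": -23, "z": 0, "rx": 4.0, "ry":0,"rz":0}, {"x": -20, "y": -24, "z": 0, "rx": -0.1, "ry":0,"rz":0}]
```

Request:
arm_command(series=[{"x":-1,"y":-1,"z":0,"rx":-4.9,"ry":0,"rz":0},{"x":-4,"y":-5,"z":0,"rx":-4.8,"ry":0,"rz":0},{"x":-10,"y":-12,"z":0,"rx":-1.0,"ry":0,"rz":0},{"x":-16,"y":-19,"z":0,"rx":3.1,"ry":0,"rz":0},{"x":-19,"y":-23,"z":0,"rx":4.0,"ry":0,"rz":0},{"x":-20,"y":-24,"z":0,"rx":-0.1,"ry":0,"rz":0}])

```text
time: 26.9
tool_pos: [0.4813, 0.0213, 0.0793]
tool_rot: [-3.142, -0.0, 3.056]
contact_force: [-1.1, 0.6, -8.9]
opening: 0.0297
grip_force: 50.0
```

```bash
python3 -c "
from ctl import *
cycle(6,n=2)"
```

```text
t 26.90 A -0.0613 cost 16 conf 0.85 phi -0.0000 piv [0.6083 0.0104 0.0692] 
t 27.00 A -0.0887 cost 9 conf 0.69 phi 0.0006 piv [0.6082 0.0078 0.0694] 
est A -0.1016 dA -0.1901 b -0.0029 m 0.955 sd [0.004  0.0313 0.0005 0.0092] res [ 0.001  -0.002   0.0015 -0.0017 -0.006   0.005 ]
pred A each row [-0.1143 -0.1019 -0.066  -0.0272 -0.0047  0.0005  0.0015  0.0024  0.0035] dA end 0.012470722631858527
t 27.1 final pose [0.4812 0.0198 0.0794 0.0035]
[{"x": 0, "y": 0, "z": 0, "rx": -4.3, "ry":0,"rz":0}, {"x": 0, "y": 0, "z": 0, "rx": -4.4, "ry":0,"rz":0}, {"x": 0, "y": 0, "z": 0, "rx": -1.6, "ry":0,"rz":0}, {"x": 0, "y": 0, "z": 0, "rx": 1.5, "ry":0,"rz":0}, {"x": 0, "y": 0, "z": 0, "rx": 2.3, "ry":0,"rz":0}, {"x": 0, "y": 0, "z": 0, "rx": -0.2, "ry":0,"rz":0}]
```

Request:
arm_command(series=[{"x":0,"y":0,"z":0,"rx":-4.3,"ry":0,"rz":0},{"x":0,"y":0,"z":0,"rx":-4.4,"ry":0,"rz":0},{"x":0,"y":0,"z":0,"rx":-1.6,"ry":0,"rz":0},{"x":0,"y":0,"z":0,"rx":1.5,"ry":0,"rz":0},{"x":0,"y":0,"z":0,"rx":2.3,"ry":0,"rz":0},{"x":0,"y":0,"z":0,"rx":-0.2,"ry":0,"rz":0}])

```text
time: 27.7
tool_pos: [0.4809, 0.0213, 0.0794]
tool_rot: [3.139, -0.0, 3.055]
contact_force: [0.2, 0.1, -8.8]
opening: 0.0299
grip_force: 50.0
```

```bash
python3 -c "
from ctl import *
cycle(6,n=3)"
```

```text
t 27.70 A -0.0697 cost 10 conf 0.83 phi 0.0029 piv [0.6079 0.0103 0.0693] 
t 27.80 A -0.0911 cost 11 conf 0.79 phi 0.0034 piv [0.608  0.0084 0.0694] 
t 27.90 A -0.1025 cost 13 conf 0.67 phi 0.0023 piv [0.608  0.0082 0.0694] 
est A -0.1239 dA -0.2163 b -0.0040 m 0.978 sd [0.0035 0.0243 0.0029 0.0341] res [ 0.0013 -0.007   0.0008 -0.0016  0.005  -0.0012]
pred A each row [-0.1381 -0.123  -0.0803 -0.034  -0.0073 -0.0015 -0.0012 -0.0017 -0.0025] dA end -0.008808772629809869
t 28.0 final pose [0.4812 0.0198 0.0794 0.0035]
[{"x": 0, "y": 0, "z": 0, "rx": -5.2, "ry":0,"rz":0}, {"x": 0, "y": 0, "z": 0, "rx": -5.3, "ry":0,"rz":0}, {"x": 0, "y": 0, "z": 0, "rx": -1.9, "ry":0,"rz":0}, {"x": 0, "y": 0, "z": 0, "rx": 2.0, "ry":0,"rz":0}, {"x": 0, "y": 0, "z": 0, "rx": 3.0, "ry":0,"rz":0}, {"x": 0, "y": 0, "z": 0, "rx": 0.0, "ry":0,"rz":0}]
```

Request:
arm_command(series=[{"x":0,"y":0,"z":0,"rx":-5.2,"ry":0,"rz":0},{"x":0,"y":0,"z":0,"rx":-5.3,"ry":0,"rz":0},{"x":0,"y":0,"z":0,"rx":-1.9,"ry":0,"rz":0},{"x":0,"y":0,"z":0,"rx":2.0,"ry":0,"rz":0},{"x":0,"y":0,"z":0,"rx":3.0,"ry":0,"rz":0},{"x":0,"y":0,"z":0,"rx":0,"ry":0,"rz":0}])

```text
time: 28.6
tool_pos: [0.481, 0.0214, 0.0794]
tool_rot: [3.138, -0.0, 3.056]
contact_force: [0.2, 0.2, -9.1]
opening: 0.0299
grip_force: 50.0
```

```bash
python3 -c "
from ctl import *
sent(); L=load(); L['b']=-.0015; L['sb']=.0015; save(L)
L=measure(3); t=observe()['time']
for w in (.35,1.25,2.2):
    e=estimate(L,t,w); print(w,np.round(e[:4],4),e[4],e[5])
    if w==1.25: E=e
plan(L,6,E[:4])"
```

```text
t 28.60 A -0.0156 cost 20 conf 0.71 phi 0.0032 piv [0.608  0.0105 0.0693] 
t 28.70 A -0.0261 cost 20 conf 0.88 phi 0.0038 piv [0.6081 0.0083 0.0694] 
t 28.80 A -0.0559 cost 16 conf 0.67 phi 0.0023 piv [0.608  0.008  0.0694] 
0.35 [-0.0711 -0.1698 -0.0016  0.9553] [0.0045 0.0404 0.0015 0.012 ] [ 0.0018 -0.0088  0.0022]
1.25 [-0.0492 -0.1251 -0.0074  0.9589] [0.0042 0.0443 0.0021 0.0127] [-0.0013  0.0051 -0.0019 -0.0053 -0.002   0.0183]
2.2 [-0.0457 -0.107  -0.0066  0.959 ] [0.0048 0.0208 0.0013 0.0127] [-0.0027  0.0047 -0.0008  0.004  -0.0042 -0.006  -0.0015  0.0202]
pred A each row [-0.0585 -0.0537 -0.0355 -0.0149 -0.0025  0.0006  0.0012  0.0013  0.0013] dA end -0.0009035109393902897
t 28.9 final pose [0.4812 0.0198 0.0794 0.007 ]
[{"x": 0, "y": 0, "z": 0, "rx": -2.5, "ry":0,"rz":0}, {"x": 0, "y": 0, "z": 0, "rx": -2.6, "ry":0,"rz":0}, {"x": 0, "y": 0, "z": 0, "rx": -1.1, "ry":0,"rz":0}, {"x": 0, "y": 0, "z": 0, "rx": 0.6, "ry":0,"rz":0}, {"x": 0, "y": 0, "z": 0, "rx": 1.1, "ry":0,"rz":0}, {"x": 0, "y": 0, "z": 0, "rx": -0.2, "ry":0,"rz":0}]
```

```bash
cat > fit5.py <<'E'
from ctl import *
L=load(); L["pending"]=None; save(L)
M=np.array([m for m in L["meas"] if m[0]>19.45]); T0=[M[0,0]]+[M[i,0] for i in range(1,len(M)) if M[i,0]-M[i-1,0]>.3]
def run(x,lag,ret=0):
    al,be,ga,b,ky,kk=x[:6]; S=x[6:].reshape(-1,2); r=[]; L["lag"]=lag; pe=[]
    for j,a in enumerate(T0):
        c=T0[j+1] if j+1<len(T0) else M[-1,0]; t=np.arange(a,c+DT/2,DT); p,y=smooth(L,t); dp=np.gradient(p,DT); acc=np.gradient(np.gradient(y,DT),DT)
        A,d=S[j]; o=[A]
        for i in range(len(t)-1):
            d+=(al*A+be*(p[i]+b)-ga*d+kk*dp[i]+ky*acc[i])*DT; A+=d*DT; o.append(A)
        i=(M[:,0]>=a-.001)&(M[:,0]<min(c,a+.35)+.001)&((M[:,0]<c-.001)|(c==M[-1,0])); r+=list((np.interp(M[i,0],t,o)-M[i,1])/.006)
        if j+1<len(T0): pe.append([A-S[j+1,0],d-S[j+1,1]]); r+=[(A-S[j+1,0])/.008,(d-S[j+1,1])/.05]
    if ret: return np.array(pe)
    return np.r_[r,(al-6.07)/2,(be-45)/6,(ga-1.43)/1,b/.004,(ky-5)/.7,(kk-1.43)/1]
if __name__=="__main__":
    S0=np.array([[np.interp(a,M[:,0],M[:,1]),0] for a in T0])
    for lag in (-.03,0.,.03,.06):
        r=least_squares(run,np.r_[4.5,48,1.6,-.001,5,1.4,S0.ravel()],args=(lag,),loss="soft_l1",diff_step=1e-4,max_nfev=30)
        print(lag,round(r.cost,2),r.x[:6],"sd",np.sqrt(np.diag(np.linalg.pinv(r.jac.T@r.jac)))[:6])
    print(run(r.x,lag,1).T)
E
time python3 fit5.py
```

```text
-0.03 10.09 [ 7.532  51.0026  1.358  -0.0017  4.7023  1.5555] sd [1.1505 6.1925 0.6628 0.0006 0.661  0.8574]
0.0 10.31 [ 7.1384 50.4438  1.5882 -0.0013  4.8241  2.0697] sd [1.0279 5.7499 0.6563 0.0006 0.6283 1.0641]
0.03 10.21 [ 6.7338 51.2652  1.5013 -0.0015  4.8695  2.0656] sd [0.9339 5.7842 0.5982 0.0006 0.6146 1.1019]
0.06 10.37 [ 6.0271 48.1571  1.5575 -0.0014  4.8191  2.1124] sd [0.7863 4.8246 0.5647 0.0006 0.6019 1.1252]
[[ 0.0003 -0.0005 -0.0001 -0.001   0.0009 -0.0003 -0.0019  0.0017 -0.0002
  -0.0005 -0.0011]
 [-0.0057 -0.0089 -0.0028  0.005  -0.0081 -0.0196  0.0142 -0.0005  0.0079
   0.0064  0.0846]]
real	0m12.840s
user	0m13.363s
sys	0m0.132s
```

```bash
sed -i 's#1.1\*phi\[i\]#1.15*phi[i]#; s#(x\[3\]-.955)/.012#(x[3]-1.01)/.006#; s#L\["b"\],.955\]#L["b"],1.01]#; s/win=2.4/win=1.25/' ctl.py; python3 -c "
from ctl import *
L=load(); L['b']=-.0015; L['sb']=.0008; L['lag']=.02; save(L); t=observe()['time']
for w in (.35,2.2,1.25):
    E=estimate(L,t,w); print(w,np.round(E[:4],4),E[4],E[5])
plan(L,6,E[:4])"
```

```text
0.35 [-0.0729 -0.1938 -0.0015  1.0101] [0.0045 0.0394 0.0008 0.006 ] [ 0.0017 -0.0084  0.0021]
2.2 [-0.0378 -0.0581 -0.0022  1.0115] [0.0048 0.0218 0.0007 0.0057] [-0.0026  0.0052 -0.0016  0.0039 -0.0036 -0.0085 -0.0017  0.0235]
1.25 [-0.038  -0.0583 -0.0021  1.0116] [0.0037 0.029  0.001  0.0061] [-0.0007  0.0044 -0.0032 -0.0086 -0.0019  0.0233]
pred A each row [-0.0412 -0.0357 -0.0227 -0.0095 -0.0027 -0.0019 -0.0026 -0.0037 -0.0051] dA end -0.0149797799997137
t 28.9 final pose [0.4812 0.0198 0.0794 0.0017]
[{"x": 0, "y": 0, "z": 0, "rx": -1.5, "ry":0,"rz":0}, {"x": 0, "y": 0, "z": 0, "rx": -1.5, "ry":0,"rz":0}, {"x": 0, "y": 0, "z": 0, "rx": -0.5, "ry":0,"rz":0}, {"x": 0, "y": 0, "z": 0, "rx": 0.7, "ry":0,"rz":0}, {"x": 0, "y": 0, "z": 0, "rx": 1.0, "ry":0,"rz":0}, {"x": 0, "y": 0, "z": 0, "rx": 0.1, "ry":0,"rz":0}]
```

Request:
arm_command(series=[{"x":0,"y":0,"z":0,"rx":-2.3,"ry":0,"rz":0},{"x":0,"y":0,"z":0,"rx":-2.3,"ry":0,"rz":0},{"x":0,"y":0,"z":0,"rx":-0.8,"ry":0,"rz":0},{"x":0,"y":0,"z":0,"rx":0.9,"ry":0,"rz":0},{"x":0,"y":0,"z":0,"rx":1.3,"ry":0,"rz":0},{"x":0,"y":0,"z":0,"rx":0.1,"ry":0,"rz":0}])

```text
time: 29.5
tool_pos: [0.4811, 0.0205, 0.0794]
tool_rot: [3.14, -0.0, 3.054]
contact_force: [-0.4, 0.9, -8.8]
opening: 0.0299
grip_force: 50.0
```

```bash
cat >> ctl.py <<'E'
def manual(rx):
    L=load(); q=L["pending"]; t0=q["knots"][0][0]; ph=L["pose"][3]; y=L["knots"][-1][2]
    q["knots"]=[[t0,ph,y]]+[[t0+.1*(i+1),ph-np.radians(r),y] for i,r in enumerate(rx)]; q["pose"][3]=ph-np.radians(rx[-1]); save(L)
def step(N,n=3,w=1.25,**k):
    sent(); L=measure(n); t=observe()["time"]
    for ww in (.35,w):
        E=estimate(L,t,ww); print(ww,np.round(E[:4],4),E[5])
        if ww==.35: E0=E
    E=(.5*(E[0]+E0[0]),.5*(E[1]+E0[1]),E[2],E[3]); plan(L,N,E,**k)
E
python3 -c "
from ctl import *
manual([-2.3,-2.3,-.8,.9,1.3,.1]); step(6)"
```

```text
t 29.50 A 0.0231 cost 34 conf 0.94 phi 0.0015 piv [0.6081 0.0094 0.0694] 
t 29.60 A 0.0208 cost 20 conf 0.71 phi 0.0018 piv [0.6081 0.0084 0.0694] 
t 29.70 A 0.0352 cost 13 conf 0.73 phi 0.0012 piv [0.6081 0.0083 0.0695] 
0.35 [ 0.041   0.0838 -0.0015  1.01  ] [-0.0016  0.0061 -0.0019]
1.25 [ 0.0423  0.093  -0.0012  1.0093] [-0.001  -0.0015  0.0179 -0.003   0.0057 -0.0015]
pred A each row [0.0474 0.0424 0.0276 0.0118 0.003  0.0016 0.0021 0.0031 0.0044] dA end 0.014447633068057355
t 29.8 final pose [0.4812 0.0198 0.0794 0.0017]
[{"x": 0, "y": 0, "z": 0, "rx": 1.9, "ry":0,"rz":0}, {"x": 0, "y": 0, "z": 0, "rx": 2.0, "ry":0,"rz":0}, {"x": 0, "y": 0, "z": 0, "rx": 0.8, "ry":0,"rz":0}, {"x": 0, "y": 0, "z": 0, "rx": -0.6, "ry":0,"rz":0}, {"x": 0, "y": 0, "z": 0, "rx": -1.1, "ry":0,"rz":0}, {"x": 0, "y": 0, "z": 0, "rx": 0.0, "ry":0,"rz":0}]
```

Request:
arm_command(series=[{"x":0,"y":0,"z":0,"rx":1.9,"ry":0,"rz":0},{"x":0,"y":0,"z":0,"rx":2.0,"ry":0,"rz":0},{"x":0,"y":0,"z":0,"rx":0.8,"ry":0,"rz":0},{"x":0,"y":0,"z":0,"rx":-0.6,"ry":0,"rz":0},{"x":0,"y":0,"z":0,"rx":-1.1,"ry":0,"rz":0},{"x":0,"y":0,"z":0,"rx":0,"ry":0,"rz":0}])

```text
time: 30.4
tool_pos: [0.4811, 0.0193, 0.0794]
tool_rot: [3.14, -0.0, 3.051]
contact_force: [-0.6, -0.5, -8.3]
opening: 0.0298
grip_force: 50.0
```

```bash
python3 -c "
from ctl import *
step(7)"
```

```text
t 30.40 A -0.0200 cost 11 conf 0.90 phi 0.0019 piv [0.6081 0.0078 0.0694] 
t 30.50 A -0.0194 cost 19 conf 0.59 phi 0.0017 piv [0.6081 0.0086 0.0695] 
t 30.60 A -0.0213 cost 37 conf 0.65 phi 0.0022 piv [0.6081 0.0087 0.0694] 
0.35 [-0.0232 -0.0261 -0.0015  1.01  ] [ 0.0002 -0.0005  0.0003]
1.25 [-0.028  -0.0502 -0.0013  1.0098] [-0.001   0.0054 -0.0037  0.0042 -0.     -0.002 ]
pred A each row [-0.0282 -0.0263 -0.0199 -0.0119 -0.0057 -0.0031 -0.0032 -0.0038 -0.0044] dA end -0.005948711155781798
t 30.7 final pose [0.4812 0.0198 0.0794 0.0017]
[{"x": 0, "y": 0, "z": 0, "rx": -0.8, "ry":0,"rz":0}, {"x": 0, "y": 0, "z": 0, "rx": -0.9, "ry":0,"rz":0}, {"x": 0, "y": 0, "z": 0, "rx": -0.5, "ry":0,"rz":0}, {"x": 0, "y": 0, "z": 0, "rx": 0.0, "ry":0,"rz":0}, {"x": 0, "y": 0, "z": 0, "rx": 0.4, "ry":0,"rz":0}, {"x": 0, "y": 0, "z": 0, "rx": 0.4, "ry":0,"rz":0}, {"x": 0, "y": 0, "z": 0, "rx": 0.0, "ry":0,"rz":0}]
```

Request:
arm_command(series=[{"x":0,"y":0,"z":0,"rx":-0.8,"ry":0,"rz":0},{"x":0,"y":0,"z":0,"rx":-0.9,"ry":0,"rz":0},{"x":0,"y":0,"z":0,"rx":-0.5,"ry":0,"rz":0},{"x":0,"y":0,"z":0,"rx":0,"ry":0,"rz":0},{"x":0,"y":0,"z":0,"rx":0.4,"ry":0,"rz":0},{"x":0,"y":0,"z":0,"rx":0.4,"ry":0,"rz":0},{"x":0,"y":0,"z":0,"rx":0,"ry":0,"rz":0}])

```text
time: 31.4
tool_pos: [0.4811, 0.0202, 0.0794]
tool_rot: [3.139, 0.0, 3.053]
contact_force: [0.1, -0.5, -7.6]
opening: 0.0298
grip_force: 50.0
```

```bash
python3 -c "
from ctl import *
step(8)"
```

```text
t 31.40 A -0.0045 cost 21 conf 0.93 phi 0.0021 piv [0.6081 0.0089 0.0694] 
t 31.50 A -0.0289 cost 39 conf 0.76 phi 0.0022 piv [0.6081 0.0085 0.0694] 
t 31.60 A -0.0116 cost 9 conf 0.72 phi 0.0018 piv [0.6081 0.0084 0.0694] 
0.35 [-0.018  -0.0417 -0.0015  1.01  ] [-0.002   0.0187 -0.0023]
1.25 [-0.0159 -0.0309 -0.0016  1.0101] [ 0.0004 -0.0005 -0.0039  0.0184 -0.0014]
pred A each row [-0.0198 -0.0198 -0.0167 -0.0121 -0.008  -0.0056 -0.0053 -0.0065 -0.0081
 -0.0099] dA end -0.022366962254162716
t 31.7 final pose [0.4812 0.0198 0.0794 0.0017]
[{"x": 0, "y": 0, "z": 0, "rx": -0.5, "ry":0,"rz":0}, {"x": 0, "y": 0, "z": 0, "rx": -0.6, "ry":0,"rz":0}, {"x": 0, "y": 0, "z": 0, "rx": -0.4, "ry":0,"rz":0}, {"x": 0, "y": 0, "z": 0, "rx": -0.1, "ry":0,"rz":0}, {"x": 0, "y": 0, "z": 0, "rx": 0.1, "ry":0,"rz":0}, {"x": 0, "y": 0, "z": 0, "rx": 0.2, "ry":0,"rz":0}, {"x": 0, "y": 0, "z": 0, "rx": 0.2, "ry":0,"rz":0}, {"x": 0, "y": 0, "z": 0, "rx": 0.0, "ry":0,"rz":0}]
```

Request:
arm_command(series=[{"x":0,"y":0,"z":0,"rx":-0.5,"ry":0,"rz":0},{"x":0,"y":0,"z":0,"rx":-0.6,"ry":0,"rz":0},{"x":0,"y":0,"z":0,"rx":-0.4,"ry":0,"rz":0},{"x":0,"y":0,"z":0,"rx":-0.1,"ry":0,"rz":0},{"x":0,"y":0,"z":0,"rx":0.1,"ry":0,"rz":0},{"x":0,"y":0,"z":0,"rx":0.2,"ry":0,"rz":0},{"x":0,"y":0,"z":0,"rx":0.2,"ry":0,"rz":0},{"x":0,"y":0,"z":0,"rx":0,"ry":0,"rz":0}])

```text
time: 32.5
tool_pos: [0.4811, 0.0199, 0.0794]
tool_rot: [3.14, 0.0, 3.053]
contact_force: [0.7, 0.2, -8.8]
opening: 0.0296
grip_force: 50.0
```

```bash
python3 -c "
from ctl import *
step(8,w=1.5)"
```

```text
t 32.50 A 0.0078 cost 44 conf 0.59 phi 0.0020 piv [0.6081 0.0087 0.0694] 
t 32.60 A 0.0154 cost 14 conf 0.88 phi 0.0020 piv [0.6081 0.0085 0.0694] 
no mask
0.35 [ 0.032   0.0857 -0.0015  1.01  ] [ 0. -0.]
1.5 [ 0.0207  0.0459 -0.0012  1.0099] [-0.0028  0.0189 -0.001   0.0027 -0.0022]
pred A each row [ 0.0316  0.0318  0.0263  0.0175  0.009   0.0031  0.0004 -0.0004 -0.0006
 -0.0006] dA end 0.0034290424679379074
t 32.8 final pose [0.4812 0.0198 0.0794 0.0017]
[{"x": 0, "y": 0, "z": 0, "rx": 0.9, "ry":0,"rz":0}, {"x": 0, "y": 0, "z": 0, "rx": 1.1, "ry":0,"rz":0}, {"x": 0, "y": 0, "z": 0, "rx": 0.8, "ry":0,"rz":0}, {"x": 0, "y": 0, "z": 0, "rx": 0.3, "ry":0,"rz":0}, {"x": 0, "y": 0, "z": 0, "rx": -0.1, "ry":0,"rz":0}, {"x": 0, "y": 0, "z": 0, "rx": -0.3, "ry":0,"rz":0}, {"x": 0, "y": 0, "z": 0, "rx": -0.2, "ry":0,"rz":0}, {"x": 0, "y": 0, "z": 0, "rx": 0.0, "ry":0,"rz":0}]
```

Request:
arm_command(series=[{"x":0,"y":0,"z":0,"rx":0.9,"ry":0,"rz":0},{"x":0,"y":0,"z":0,"rx":1.1,"ry":0,"rz":0},{"x":0,"y":0,"z":0,"rx":0.8,"ry":0,"rz":0},{"x":0,"y":0,"z":0,"rx":0.3,"ry":0,"rz":0},{"x":0,"y":0,"z":0,"rx":-0.1,"ry":0,"rz":0},{"x":0,"y":0,"z":0,"rx":-0.3,"ry":0,"rz":0},{"x":0,"y":0,"z":0,"rx":-0.2,"ry":0,"rz":0},{"x":0,"y":0,"z":0,"rx":0,"ry":0,"rz":0}])

```text
time: 33.6
tool_pos: [0.4811, 0.0197, 0.0794]
tool_rot: [3.14, 0.0, 3.052]
contact_force: [-0.0, 0.2, -8.7]
opening: 0.0296
grip_force: 50.0
```

```bash
python3 -c "
from ctl import *
step(8,w=1.5)"
```

```text
t 33.60 A -0.0099 cost 14 conf 0.93 phi 0.0016 piv [0.6081 0.0083 0.0694] 
t 33.70 A 0.0006 cost 17 conf 0.84 phi 0.0016 piv [0.6081 0.0085 0.0694] 
t 33.80 A 0.0066 cost 13 conf 0.96 phi 0.0018 piv [0.6081 0.0086 0.0694] 
0.35 [ 0.0151  0.0718 -0.0015  1.01  ] [ 0.0005 -0.0012  0.0006]
1.5 [ 0.0027  0.0099 -0.0012  1.01  ] [ 0.0009 -0.0014  0.011   0.0007 -0.0047]
pred A each row [0.0123 0.0134 0.0117 0.0083 0.0046 0.0019 0.0006 0.0003 0.0005 0.001 ] dA end 0.008166755534286982
t 33.9 final pose [0.4812 0.0198 0.0794 0.0017]
[{"x": 0, "y": 0, "z": 0, "rx": 0.4, "ry":0,"rz":0}, {"x": 0, "y": 0, "z": 0, "rx": 0.5, "ry":0,"rz":0}, {"x": 0, "y": 0, "z": 0, "rx": 0.4, "ry":0,"rz":0}, {"x": 0, "y": 0, "z": 0, "rx": 0.2, "ry":0,"rz":0}, {"x": 0, "y": 0, "z": 0, "rx": 0.0, "ry":0,"rz":0}, {"x": 0, "y": 0, "z": 0, "rx": -0.1, "ry":0,"rz":0}, {"x": 0, "y": 0, "z": 0, "rx": -0.1, "ry":0,"rz":0}, {"x": 0, "y": 0, "z": 0, "rx": 0.0, "ry":0,"rz":0}]
```

Request:
arm_command(series=[{"x":0,"y":0,"z":0,"rx":0.4,"ry":0,"rz":0},{"x":0,"y":0,"z":0,"rx":0.5,"ry":0,"rz":0},{"x":0,"y":0,"z":0,"rx":0.4,"ry":0,"rz":0},{"x":0,"y":0,"z":0,"rx":0.2,"ry":0,"rz":0},{"x":0,"y":0,"z":0,"rx":0,"ry":0,"rz":0},{"x":0,"y":0,"z":0,"rx":-0.1,"ry":0,"rz":0},{"x":0,"y":0,"z":0,"rx":-0.1,"ry":0,"rz":0},{"x":0,"y":0,"z":0,"rx":0,"ry":0,"rz":0}])

```text
time: 34.7
tool_pos: [0.4811, 0.0198, 0.0794]
tool_rot: [3.14, 0.0, 3.052]
contact_force: [-0.3, 0.7, -8.1]
opening: 0.0301
grip_force: 50.0
```

```bash
python3 -c "
from ctl import *
step(9,w=1.5)"
```

```text
t 34.70 A -0.0936 cost 34 conf 0.84 phi 0.0017 piv [0.6081 0.0084 0.0695] 
t 34.80 A -0.0753 cost 10 conf 0.72 phi 0.0017 piv [0.6081 0.0085 0.0694] 
t 34.90 A -0.0927 cost 20 conf 0.32 phi 0.0018 piv [0.6081 0.0086 0.0694] 
0.35 [-0.0987 -0.1    -0.0015  1.0102] [ 0.0019 -0.0129  0.0023]
1.5 [-0.1167 -0.2273 -0.0018  1.0095] [ 0.006  -0.0027 -0.0072  0.0311 -0.0015 -0.0012]
pred A each row [-0.1203 -0.1166 -0.095  -0.0645 -0.0359 -0.0159 -0.0058 -0.0023 -0.0019
 -0.0021 -0.0025] dA end -0.005819634732039935
t 35.0 final pose [0.4812 0.0198 0.0794 0.0017]
[{"x": 0, "y": 0, "z": 0, "rx": -3.0, "ry":0,"rz":0}, {"x": 0, "y": 0, "z": 0, "rx": -3.6, "ry":0,"rz":0}, {"x": 0, "y": 0, "z": 0, "rx": -2.4, "ry":0,"rz":0}, {"x": 0, "y": 0, "z": 0, "rx": -0.8, "ry":0,"rz":0}, {"x": 0, "y": 0, "z": 0, "rx": 0.4, "ry":0,"rz":0}, {"x": 0, "y": 0, "z": 0, "rx": 0.9, "ry":0,"rz":0}, {"x": 0, "y": 0, "z": 0, "rx": 0.7, "ry":0,"rz":0}, {"x": 0, "y": 0, "z": 0, "rx": 0.3, "ry":0,"rz":0}, {"x": 0, "y": 0, "z": 0, "rx": 0.0, "ry":0,"rz":0}]
```

Request:
arm_command(series=[{"x":0,"y":0,"z":0,"rx":-3.5,"ry":0,"rz":0},{"x":0,"y":0,"z":0,"rx":-4.0,"ry":0,"rz":0},{"x":0,"y":0,"z":0,"rx":-2.6,"ry":0,"rz":0},{"x":0,"y":0,"z":0,"rx":-0.8,"ry":0,"rz":0},{"x":0,"y":0,"z":0,"rx":0.5,"ry":0,"rz":0},{"x":0,"y":0,"z":0,"rx":1.0,"ry":0,"rz":0},{"x":0,"y":0,"z":0,"rx":0.8,"ry":0,"rz":0},{"x":0,"y":0,"z":0,"rx":0,"ry":0,"rz":0}])

```text
time: 35.8
tool_pos: [0.4811, 0.0201, 0.0794]
tool_rot: [3.139, -0.0, 3.053]
contact_force: [0.8, 0.2, -9.2]
opening: 0.0296
grip_force: 50.0
```

```bash
sed -i 's/(.5\*(E\[0\]+E0\[0\]),.5\*(E\[1\]+E0\[1\]),/(.8*E[0]+.2*E0[0],.8*E[1]+.2*E0[1],/' ctl.py; python3 -c "
from ctl import *
manual([-3.5,-4,-2.6,-.8,.5,1,.8,0]); step(6,w=2.0)"
```

```text
t 35.80 A -0.0159 cost 11 conf 0.92 phi 0.0027 piv [0.6081 0.0089 0.0694] 
t 35.90 A -0.0262 cost 19 conf 0.74 phi 0.0026 piv [0.6081 0.0081 0.0694] 
t 36.00 A -0.0272 cost 7 conf 0.77 phi 0.0019 piv [0.6081 0.0081 0.0695] 
0.35 [-0.0362 -0.0743 -0.0015  1.01  ] [-0.0013  0.0036 -0.0015]
2.0 [-0.0347 -0.0751 -0.0029  1.0142] [ 0.019  -0.0078 -0.0035 -0.0031  0.0037 -0.0002]
pred A each row [-0.04   -0.0355 -0.0226 -0.0088 -0.0012  0.0004  0.0008  0.0014] dA end 0.00981610332980553
t 36.1 final pose [0.4812 0.0198 0.0794 0.0035]
[{"x": 0, "y": 0, "z": 0, "rx": -1.7, "ry":0,"rz":0}, {"x": 0, "y": 0, "z": 0, "rx": -1.8, "ry":0,"rz":0}, {"x": 0, "y": 0, "z": 0, "rx": -0.7, "ry":0,"rz":0}, {"x": 0, "y": 0, "z": 0, "rx": 0.5, "ry":0,"rz":0}, {"x": 0, "y": 0, "z": 0, "rx": 0.9, "ry":0,"rz":0}, {"x": 0, "y": 0, "z": 0, "rx": -0.1, "ry":0,"rz":0}]
```

Request:
arm_command(series=[{"x":0,"y":0,"z":0,"rx":-1.7,"ry":0,"rz":0},{"x":0,"y":0,"z":0,"rx":-1.8,"ry":0,"rz":0},{"x":0,"y":0,"z":0,"rx":-0.7,"ry":0,"rz":0},{"x":0,"y":0,"z":0,"rx":0.5,"ry":0,"rz":0},{"x":0,"y":0,"z":0,"rx":0.9,"ry":0,"rz":0},{"x":0,"y":0,"z":0,"rx":-0.1,"ry":0,"rz":0}])

```text
time: 36.7
tool_pos: [0.4811, 0.0204, 0.0794]
tool_rot: [3.137, 0.0, 3.054]
contact_force: [0.2, 0.7, -7.7]
opening: 0.0297
grip_force: 50.0
```

```bash
python3 -c "
from ctl import *
step(8,n=4,w=2.3)"
```

```text
t 36.70 A 0.0225 cost 21 conf 0.87 phi 0.0041 piv [0.6081 0.0093 0.0694] 
t 36.80 A 0.0344 cost 12 conf 0.74 phi 0.0045 piv [0.6081 0.0084 0.0694] 
t 36.90 A 0.0415 cost 17 conf 0.67 phi 0.0038 piv [0.6081 0.0082 0.0694] 
t 37.00 A 0.0500 cost 17 conf 0.76 phi 0.0036 piv [0.6081 0.0083 0.0694] 
0.35 [ 0.0635  0.1355 -0.0015  1.01  ] [ 0.0002 -0.0004  0.0002]
2.3 [ 0.066   0.147  -0.002   1.0106] [ 0.0001 -0.0054  0.0024 -0.0004  0.0022 -0.0025 -0.0009  0.0013]
pred A each row [ 0.077   0.0762  0.0616  0.0399  0.0195  0.0057 -0.0006 -0.0025 -0.0035
 -0.0047] dA end -0.015210692113230645
t 37.1 final pose [0.4812 0.0198 0.0794 0.0017]
[{"x": 0, "y": 0, "z": 0, "rx": 2.2, "ry":0,"rz":0}, {"x": 0, "y": 0, "z": 0, "rx": 2.7, "ry":0,"rz":0}, {"x": 0, "y": 0, "z": 0, "rx": 1.9, "ry":0,"rz":0}, {"x": 0, "y": 0, "z": 0, "rx": 0.6, "ry":0,"rz":0}, {"x": 0, "y": 0, "z": 0, "rx": -0.3, "ry":0,"rz":0}, {"x": 0, "y": 0, "z": 0, "rx": -0.7, "ry":0,"rz":0}, {"x": 0, "y": 0, "z": 0, "rx": -0.5, "ry":0,"rz":0}, {"x": 0, "y": 0, "z": 0, "rx": 0.1, "ry":0,"rz":0}]
```

Request:
arm_command(series=[{"x":0,"y":0,"z":0,"rx":2.2,"ry":0,"rz":0},{"x":0,"y":0,"z":0,"rx":2.7,"ry":0,"rz":0},{"x":0,"y":0,"z":0,"rx":1.9,"ry":0,"rz":0},{"x":0,"y":0,"z":0,"rx":0.6,"ry":0,"rz":0},{"x":0,"y":0,"z":0,"rx":-0.3,"ry":0,"rz":0},{"x":0,"y":0,"z":0,"rx":-0.7,"ry":0,"rz":0},{"x":0,"y":0,"z":0,"rx":-0.5,"ry":0,"rz":0},{"x":0,"y":0,"z":0,"rx":0.1,"ry":0,"rz":0}])

```text
time: 37.9
tool_pos: [0.4811, 0.0196, 0.0794]
tool_rot: [3.14, 0.0, 3.052]
contact_force: [-0.5, 0.2, -8.1]
opening: 0.0301
grip_force: 50.0
```

```bash
python3 -c "
from ctl import *
step(8,n=3,w=2.3)"
```

```text
t 37.90 A 0.0050 cost 19 conf 0.75 phi 0.0012 piv [0.6081 0.0081 0.0694] 
t 38.00 A 0.0225 cost 10 conf 0.70 phi 0.0013 piv [0.6081 0.0088 0.0695] 
t 38.10 A 0.0331 cost 17 conf 0.91 phi 0.0018 piv [0.6081 0.0088 0.0695] 
0.35 [ 0.0499  0.1474 -0.0015  1.01  ] [ 0.0009 -0.0022  0.001 ]
2.3 [ 0.0362  0.0754 -0.0013  1.0102] [ 0.0001  0.0008 -0.0034 -0.001   0.0021  0.0135  0.0005 -0.0045]
pred A each row [ 0.046   0.0456  0.0368  0.0237  0.011   0.0023 -0.0017 -0.0031 -0.004
 -0.0047] dA end -0.007359662026176528
t 38.2 final pose [0.4812 0.0198 0.0794 0.0017]
[{"x": 0, "y": 0, "z": 0, "rx": 1.3, "ry":0,"rz":0}, {"x": 0, "y": 0, "z": 0, "rx": 1.6, "ry":0,"rz":0}, {"x": 0, "y": 0, "z": 0, "rx": 1.1, "ry":0,"rz":0}, {"x": 0, "y": 0, "z": 0, "rx": 0.4, "ry":0,"rz":0}, {"x": 0, "y": 0, "z": 0, "rx": -0.2, "ry":0,"rz":0}, {"x": 0, "y": 0, "z": 0, "rx": -0.5, "ry":0,"rz":0}, {"x": 0, "y": 0, "z": 0, "rx": -0.3, "ry":0,"rz":0}, {"x": 0, "y": 0, "z": 0, "rx": 0.0, "ry":0,"rz":0}]
```

Request:
arm_command(series=[{"x":0,"y":0,"z":0,"rx":1.4,"ry":0,"rz":0},{"x":0,"y":0,"z":0,"rx":1.7,"ry":0,"rz":0},{"x":0,"y":0,"z":0,"rx":1.2,"ry":0,"rz":0},{"x":0,"y":0,"z":0,"rx":0.4,"ry":0,"rz":0},{"x":0,"y":0,"z":0,"rx":-0.2,"ry":0,"rz":0},{"x":0,"y":0,"z":0,"rx":-0.5,"ry":0,"rz":0},{"x":0,"y":0,"z":0,"rx":-0.3,"ry":0,"rz":0},{"x":0,"y":0,"z":0,"rx":0,"ry":0,"rz":0}])

```text
time: 39.0
tool_pos: [0.4811, 0.0196, 0.0794]
tool_rot: [3.14, 0.0, 3.052]
contact_force: [0.2, 0.6, -8.6]
opening: 0.0297
grip_force: 50.0
```

```bash
python3 -c "
from ctl import *
manual([1.4,1.7,1.2,.4,-.2,-.5,-.3,0]); step(8,n=3,w=2.3)"
```

```text
t 39.00 A -0.0544 cost 23 conf 0.69 phi 0.0015 piv [0.6081 0.0082 0.0694] 
t 39.10 A -0.0613 cost 12 conf 0.63 phi 0.0015 piv [0.6081 0.0086 0.0695] 
t 39.20 A -0.0732 cost 16 conf 0.86 phi 0.0018 piv [0.6081 0.0087 0.0694] 
0.35 [-0.0879 -0.1533 -0.0015  1.01  ] [ 0.0004 -0.0008  0.0004]
2.3 [-0.0937 -0.1844 -0.0019  1.0087] [ 0.0073 -0.0033 -0.0066  0.005   0.     -0.002 ]
pred A each row [-0.1062 -0.1035 -0.0831 -0.054  -0.0269 -0.0093 -0.0021 -0.0012 -0.0015
 -0.0021] dA end -0.007201770529570113
t 39.3 final pose [0.4812 0.0198 0.0794 0.0017]
[{"x": 0, "y": 0, "z": 0, "rx": -2.9, "ry":0,"rz":0}, {"x": 0, "y": 0, "z": 0, "rx": -3.4, "ry":0,"rz":0}, {"x": 0, "y": 0, "z": 0, "rx": -2.3, "ry":0,"rz":0}, {"x": 0, "y": 0, "z": 0, "rx": -0.7, "ry":0,"rz":0}, {"x": 0, "y": 0, "z": 0, "rx": 0.6, "ry":0,"rz":0}, {"x": 0, "y": 0, "z": 0, "rx": 1.1, "ry":0,"rz":0}, {"x": 0, "y": 0, "z": 0, "rx": 0.8, "ry":0,"rz":0}, {"x": 0, "y": 0, "z": 0, "rx": 0.0, "ry":0,"rz":0}]
```

Request:
arm_command(series=[{"x":0,"y":0,"z":0,"rx":-2.9,"ry":0,"rz":0},{"x":0,"y":0,"z":0,"rx":-3.4,"ry":0,"rz":0},{"x":0,"y":0,"z":0,"rx":-2.3,"ry":0,"rz":0},{"x":0,"y":0,"z":0,"rx":-0.7,"ry":0,"rz":0},{"x":0,"y":0,"z":0,"rx":0.6,"ry":0,"rz":0},{"x":0,"y":0,"z":0,"rx":1.1,"ry":0,"rz":0},{"x":0,"y":0,"z":0,"rx":0.8,"ry":0,"rz":0},{"x":0,"y":0,"z":0,"rx":0,"ry":0,"rz":0}])

```text
time: 40.1
tool_pos: [0.4811, 0.0201, 0.0794]
tool_rot: [3.139, 0.0, 3.053]
contact_force: [-0.2, 0.9, -8.3]
opening: 0.0301
grip_force: 50.0
```

```bash
python3 -c "
from ctl import *
step(9,n=3,w=2.3,dyl=-115,dx=-8)"
```

```text
t 40.10 A -0.0350 cost 27 conf 0.63 phi 0.0028 piv [0.6081 0.0088 0.0694] 
t 40.20 A -0.5200 cost 0 conf 0.64 phi 0.0026 piv [0.6081 0.0081 0.0694] 
t 40.30 A -0.0456 cost 22 conf 0.81 phi 0.0020 piv [0.6081 0.0081 0.0694] 
0.35 [-0.0574 -0.0956 -0.0015  1.0099] [-0.002   0.4784 -0.0024]
2.3 [-0.0642 -0.1264 -0.0018  1.0123] [ 0.0043 -0.0021 -0.0056  0.0005  0.4779 -0.0059]
pred A each row [-0.0695 -0.065  -0.0497 -0.0277 -0.0057  0.0085  0.0107  0.0036 -0.0021
 -0.003  -0.0034] dA end -0.006455013110479707
t 40.4 final pose [ 0.463  -0.094   0.0792  0.0017]
[{"x": 0, "y": -1, "z": 0, "rx": -5.2, "ry":0,"rz":0}, {"x": 1, "y": -9, "z": 0, "rx": -6.9, "ry":0,"rz":0}, {"x": 2, "y": -24, "z": 0, "rx": -5.9, "ry":0,"rz":0}, {"x": 3, "y": -46, "z": 0, "rx": -2.9, "ry":0,"rz":0}, {"x": 5, "y": -69, "z": 0, "rx": 1.1, "ry":0,"rz":0}, {"x": 6, "y": -91, "z": 0, "rx": 4.6, "ry":0,"rz":0}, {"x": 7, "y": -106, "z": 0, "rx": 6.3, "ry":0,"rz":0}, {"x": 8, "y": -114, "z": 0, "rx": 4.8, "ry":0,"rz":0}, {"x": 8, "y": -115, "z": 0, "rx": 0.0, "ry":0,"rz":0}]
```

Request:
arm_command(series=[{"x":0,"y":-1,"z":0,"rx":-5.2,"ry":0,"rz":0},{"x":1,"y":-9,"z":0,"rx":-6.9,"ry":0,"rz":0},{"x":2,"y":-24,"z":0,"rx":-5.9,"ry":0,"rz":0},{"x":3,"y":-46,"z":0,"rx":-2.9,"ry":0,"rz":0},{"x":5,"y":-69,"z":0,"rx":1.1,"ry":0,"rz":0},{"x":6,"y":-91,"z":0,"rx":4.6,"ry":0,"rz":0},{"x":7,"y":-106,"z":0,"rx":6.3,"ry":0,"rz":0},{"x":8,"y":-114,"z":0,"rx":4.8,"ry":0,"rz":0},{"x":8,"y":-115,"z":0,"rx":0,"ry":0,"rz":0}])

```text
time: 41.3
tool_pos: [0.4626, -0.0939, 0.0793]
tool_rot: [3.14, -0.0, 3.054]
contact_force: [-0.9, -0.1, -9.3]
opening: 0.0295
grip_force: 50.0
```

```bash
sed -i 's/ok=f<70 and/ok=2<f<70 and abs(A[0])<.3 and/' ctl.py; python3 -c "
from ctl import *
sent(); L=load(); L['meas']=[m for m in L['meas'] if abs(m[1])<.3]; save(L)
d=np.array([.6515,-.231])-.1275*FX[:2]-np.array(L['pose'][:2]); dx,dy=1e3*d@FX[:2],1e3*d@FY[:2]; print(dx,dy)
step(9,n=3,w=1.25,dyl=dy,dx=dx-73)"
```

```text
72.37547891410506 -119.76481223681182
t 41.30 A 0.0487 cost 41 conf 0.78 phi 0.0017 piv [ 0.5896 -0.105   0.0692] 
t 41.40 A 0.0441 cost 13 conf 0.66 phi 0.0009 piv [ 0.5901 -0.1074  0.0695] 
t 41.50 A 0.0609 cost 19 conf 0.73 phi -0.0009 piv [ 0.5897 -0.1063  0.0692] 
0.35 [ 0.0702  0.1177 -0.0015  1.0101] [-0.0017  0.0074 -0.0021]
1.25 [ 0.0702  0.1177 -0.0015  1.0101] [-0.0017  0.0074 -0.0021]
pred A each row [0.0825 0.0855 0.0772 0.0633 0.0497 0.0376 0.0255 0.0138 0.0086 0.0097
 0.0122] dA end 0.03216906168399583
t 41.6 final pose [ 0.4514 -0.2135  0.079   0.0017]
[{"x": 0, "y": -1, "z": 0, "rx": -1.5, "ry":0,"rz":0}, {"x": 0, "y": -9, "z": 0, "rx": -2.7, "ry":0,"rz":0}, {"x": 0, "y": -25, "z": 0, "rx": -2.9, "ry":0,"rz":0}, {"x": 0, "y": -48, "z": 0, "rx": -1.6, "ry":0,"rz":0}, {"x": 0, "y": -72, "z": 0, "rx": 0.9, "ry":0,"rz":0}, {"x": 0, "y": -95, "z": 0, "rx": 3.8, "ry":0,"rz":0}, {"x": 1, "y": -111, "z": 0, "rx": 5.5, "ry":0,"rz":0}, {"x": 1, "y": -118, "z": 0, "rx": 4.5, "ry":0,"rz":0}, {"x": 1, "y": -120, "z": 0, "rx": 0.0, "ry":0,"rz":0}]
```

Request:
arm_command(series=[{"x":0,"y":-1,"z":0,"rx":-1.5,"ry":0,"rz":0},{"x":0,"y":-9,"z":0,"rx":-2.7,"ry":0,"rz":0},{"x":0,"y":-25,"z":0,"rx":-2.9,"ry":0,"rz":0},{"x":0,"y":-48,"z":0,"rx":-1.6,"ry":0,"rz":0},{"x":0,"y":-72,"z":0,"rx":0.9,"ry":0,"rz":0},{"x":0,"y":-95,"z":0,"rx":3.8,"ry":0,"rz":0},{"x":1,"y":-111,"z":0,"rx":5.5,"ry":0,"rz":0},{"x":1,"y":-118,"z":0,"rx":4.5,"ry":0,"rz":0},{"x":1,"y":-120,"z":0,"rx":0,"ry":0,"rz":0}])

```text
time: 42.5
tool_pos: [0.4511, -0.2121, 0.0788]
tool_rot: [3.139, -0.001, 3.055]
contact_force: [-0.0, -0.4, -8.8]
opening: 0.0298
grip_force: 50.0
```

```bash
python3 -c "
from ctl import *
sent(); L=load(); d=np.array([.6515,-.231])-.1275*FX[:2]-np.array(L['pose'][:2]); dx,dy=1e3*d@FX[:2],1e3*d@FY[:2]; print(dx,dy)
step(7,n=3,w=1.4,dyl=dy,dx=dx)"
```

```text
73.37547891410506 0.2350049927827298
t 42.50 A -0.0247 cost 14 conf 0.78 phi 0.0023 piv [ 0.5782 -0.2231  0.0687] 
t 42.60 A -0.0662 cost 10 conf 0.68 phi 0.0010 piv [ 0.5785 -0.2259  0.0691] 
t 42.70 A -0.0734 cost 16 conf 0.73 phi -0.0004 piv [ 0.578  -0.2248  0.0687] 
0.35 [-0.1036 -0.2645 -0.0015  1.0099] [-0.002   0.0144 -0.0023]
1.4 [-0.0908 -0.1732 -0.0017  1.0098] [ 0.0001 -0.0238  0.0056 -0.    ]
pred A each row [-0.1073 -0.102  -0.0764 -0.0428 -0.0158 -0.0028 -0.0003 -0.0002 -0.0003] dA end -0.0006754137340055972
t 42.8 final pose [ 0.5241 -0.2199  0.079   0.0017]
[{"x": -2, "y": 0, "z": 0, "rx": -3.3, "ry":0,"rz":0}, {"x": -11, "y": 0, "z": 0, "rx": -3.9, "ry":0,"rz":0}, {"x": -27, "y": 0, "z": 0, "rx": -2.3, "ry":0,"rz":0}, {"x": -46, "y": 0, "z": 0, "rx": -0.1, "ry":0,"rz":0}, {"x": -63, "y": 0, "z": 0, "rx": 1.4, "ry":0,"rz":0}, {"x": -72, "y": 0, "z": 0, "rx": 1.5, "ry":0,"rz":0}, {"x": -73, "y": 0, "z": 0, "rx": 0.0, "ry":0,"rz":0}]
```

Request:
arm_command(series=[{"x":0,"y":0,"z":0,"rx":-3.6,"ry":0,"rz":0},{"x":0,"y":0,"z":0,"rx":-4.2,"ry":0,"rz":0},{"x":0,"y":0,"z":0,"rx":-2.4,"ry":0,"rz":0},{"x":0,"y":0,"z":0,"rx":-0.1,"ry":0,"rz":0},{"x":0,"y":0,"z":0,"rx":1.4,"ry":0,"rz":0},{"x":0,"y":0,"z":0,"rx":1.5,"ry":0,"rz":0},{"x":0,"y":0,"z":0,"rx":0,"ry":0,"rz":0}])

```text
time: 43.5
tool_pos: [0.4513, -0.2123, 0.079]
tool_rot: [3.14, -0.0, 3.054]
contact_force: [0.1, 0.7, -8.8]
opening: 0.0298
grip_force: 50.0
```

```bash
python3 -c "
from ctl import *
L=load(); L['pending']['pose']=list(L['pose']); save(L); manual([-3.6,-4.2,-2.4,-.1,1.4,1.5,0.]); sent(); L=load(); d=np.array([.6515,-.231])-.1275*FX[:2]-np.array(L['pose'][:2]); dx,dy=1e3*d@FX[:2],1e3*d@FY[:2]; print(dx,dy,L['pose'])
step(6,n=3,w=1.4,dyl=dy,dx=dx)"
```

```text
73.37547891410506 0.2350049927827298 [0.45139164348279887, -0.21345979166878454, 0.07901634659006226, 0.0017453292519943352]
t 43.50 A 0.0795 cost 22 conf 0.85 phi 0.0018 piv [ 0.5783 -0.2234  0.069 ] 
t 43.60 A 0.0813 cost 17 conf 0.88 phi 0.0016 piv [ 0.5784 -0.2249  0.0691] 
t 43.70 A 0.0947 cost 24 conf 0.95 phi 0.0011 piv [ 0.5782 -0.2249  0.0689] 
0.35 [ 0.1094  0.1676 -0.0015  1.0101] [-0.001   0.0026 -0.0012]
1.4 [ 0.1233  0.2429 -0.0013  1.0069] [-0.0164  0.0107  0.0032 -0.0148 -0.0008  0.0041]
pred A each row [0.1346 0.1183 0.0753 0.0304 0.0059 0.001  0.0008 0.0012] dA end 0.006931572337729881
t 43.8 final pose [ 0.5241 -0.2199  0.079   0.0017]
[{"x": -3, "y": 0, "z": 0, "rx": 5.3, "ry":0,"rz":0}, {"x": -15, "y": 0, "z": 0, "rx": 5.5, "ry":0,"rz":0}, {"x": -37, "y": 0, "z": 0, "rx": 2.0, "ry":0,"rz":0}, {"x": -58, "y": 0, "z": 0, "rx": -1.9, "ry":0,"rz":0}, {"x": -71, "y": 0, "z": 0, "rx": -3.0, "ry":0,"rz":0}, {"x": -73, "y": 0, "z": 0, "rx": 0.0, "ry":0,"rz":0}]
```

Request:
arm_command(series=[{"x":0,"y":0,"z":0,"rx":4.8,"ry":0,"rz":0},{"x":0,"y":0,"z":0,"rx":5.0,"ry":0,"rz":0},{"x":-5,"y":0,"z":0,"rx":1.8,"ry":0,"rz":0},{"x":-16,"y":0,"z":0,"rx":-1.7,"ry":0,"rz":0},{"x":-29,"y":0,"z":0,"rx":-2.7,"ry":0,"rz":0},{"x":-45,"y":0,"z":0,"rx":0,"ry":0,"rz":0},{"x":-60,"y":0,"z":0,"rx":0,"ry":0,"rz":0},{"x":-70,"y":0,"z":0,"rx":0,"ry":0,"rz":0},{"x":-73,"y":0,"z":0,"rx":0,"ry":0,"rz":0}])

```text
time: 44.7
tool_pos: [0.5248, -0.22, 0.0789]
tool_rot: [3.139, 0.001, 3.053]
contact_force: [-0.5, 0.6, -8.8]
opening: 0.0295
grip_force: 50.0
```

```bash
python3 -c "
from ctl import *
L=load(); sent(); measure(1)
p=cam('scene'); c=proj(p,[.6515,-.231,.15])[0].astype(int); cv2.imwrite('pics/ins.png',cv2.resize(p['pixels'][c[1]-50:c[1]+60,c[0]-60:c[0]+80],None,fx=5,fy=5,interpolation=cv2.INTER_CUBIC))"
```

```text
t 44.70 A -0.0025 cost 14 conf 0.61 phi 0.0026 piv [ 0.6518 -0.2313  0.0689]
```

View pics/ins.png

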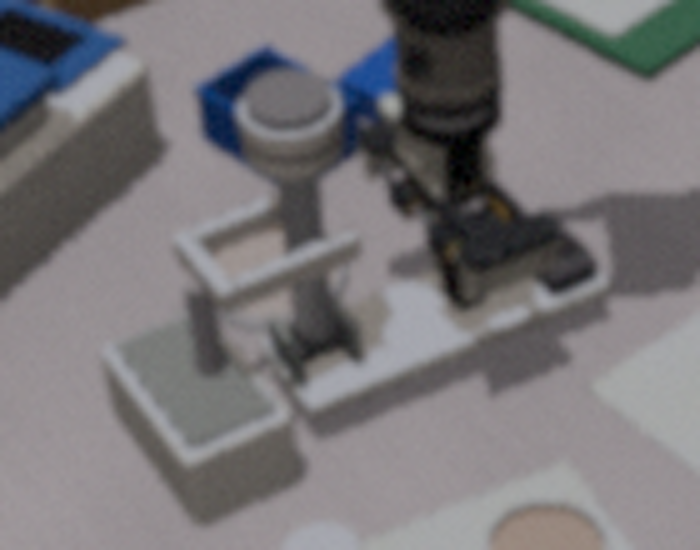

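Request:
arm_command(series=[{"x":0,"y":0,"z":3,"rx":0,"ry":0,"rz":0},{"x":0,"y":0,"z":8,"rx":0,"ry":0,"rz":0},{"x":0,"y":0,"z":14,"rx":0,"ry":0,"rz":0},{"x":0,"y":0,"z":20,"rx":0,"ry":0,"rz":0},{"x":0,"y":0,"z":24,"rx":0,"ry":0,"rz":0},{"x":0,"y":0,"z":27,"rx":0,"ry":0,"rz":0},{"x":0,"y":0,"z":28,"rx":0,"ry":0,"rz":0},{"x":0,"y":0,"z":29,"rx":0,"ry":0,"rz":0},{"x":0,"y":0,"z":29,"rx":0,"ry":0,"rz":0},{"x":0,"y":0,"z":29,"rx":0,"ry":0,"rz":0},{"x":0,"y":0,"z":29,"rx":0,"ry":0,"rz":0},{"x":0,"y":0,"z":29,"rx":0,"ry":0,"rz":0}])

```text
time: 46.05
tool_pos: [0.524, -0.2199, 0.0501]
tool_rot: [3.14, 0.0, 3.052]
contact_force: [0.7, -0.5, -7.5]
opening: 0.0296
grip_force: 50.0
```

Request:
arm_command(series=[{"x":0,"y":0,"z":0,"rx":0,"ry":0,"rz":0},{"x":0,"y":0,"z":0,"rx":0,"ry":0,"rz":0},{"x":0,"y":0,"z":0,"rx":0,"ry":0,"rz":0},{"x":0,"y":0,"z":0,"rx":0,"ry":0,"rz":0},{"x":0,"y":0,"z":0,"rx":0,"ry":0,"rz":0},{"x":0,"y":0,"z":0,"rx":0,"ry":0,"rz":0},{"x":0,"y":0,"z":0,"rx":0,"ry":0,"rz":0},{"x":0,"y":0,"z":0,"rx":0,"ry":0,"rz":0},{"x":0,"y":0,"z":0,"rx":0,"ry":0,"rz":0},{"x":0,"y":0,"z":0,"rx":0,"ry":0,"rz":0}], hand=75)

```text
time: 47.05
tool_pos: [0.524, -0.2199, 0.05]
tool_rot: [3.14, 0.0, 3.053]
contact_force: [-0.3, -0.5, 0.2]
opening: 0.0751
grip_force: 0.0
```

Request:
arm_command(series=[{"x":0,"y":0,"z":-3,"rx":0,"ry":0,"rz":0},{"x":0,"y":0,"z":-10,"rx":0,"ry":0,"rz":0},{"x":0,"y":0,"z":-22,"rx":0,"ry":0,"rz":0},{"x":0,"y":0,"z":-38,"rx":0,"ry":0,"rz":0},{"x":0,"y":0,"z":-55,"rx":0,"ry":0,"rz":0},{"x":0,"y":0,"z":-70,"rx":0,"ry":0,"rz":0},{"x":0,"y":0,"z":-82,"rx":0,"ry":0,"rz":0},{"x":0,"y":0,"z":-88,"rx":0,"ry":0,"rz":0},{"x":0,"y":0,"z":-90,"rx":0,"ry":0,"rz":0},{"x":0,"y":0,"z":-90,"rx":0,"ry":0,"rz":0},{"x":0,"y":0,"z":-90,"rx":0,"ry":0,"rz":0}])

```text
time: 48.15
tool_pos: [0.5236, -0.2198, 0.1393]
tool_rot: [3.139, -0.001, 3.052]
contact_force: [-0.2, -0.4, -0.4]
opening: 0.0749
grip_force: 0.0
```

```bash
python3 -c "
from ctl import *
s=observe(); print(s['time'],s['tool_pos'],s['opening'],s['contact_force'])
p=cam('scene')
for q in ['grip','knuckle','mast_top','mast_neck','charger']: print(q,[(np.array(d['point']),round(d['confidence'],2)) for d in mark_of(p,q)[:1]])"
```

```text
48.15 [ 0.5236 -0.2198  0.1393] 0.07489570932505994 [-0.2315 -0.4005 -0.3958]
grip [(array([ 0.5243, -0.2204,  0.0471]), 0.82)]
knuckle [(array([ 0.6494, -0.2305,  0.0401]), 0.82)]
mast_top []
mast_neck [(array([ 0.658 , -0.2245,  0.1733]), 0.57)]
charger [(array([ 0.6537, -0.2326,  0.0005]), 0.93)]
```

```bash
python3 -c "
from cell import *
print(hand_in())"
```

```text
the job is handed in; nothing more can be done
None
```

The sampler stands at the charger with its mast in the fork, released and handed in at 48 s. Before that it hung clear over the settle plate from about 27 to 40 s, but the mast was not steady throughout: it swung to about 7° early on and 5–6° twice later. The calmest stretch, within about 4°, ran from roughly 28.4 to 34.5 s, only just 6 s.

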